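Level the vacuum pump on its mounting plate

ROBOT

A 7-joint arm with a two-finger parallel gripper is mounted at the origin on the work surface. World frame = base frame: x ahead of the robot, y to its left, z up, the work surface at z = 0. Lengths are in m, angles in rad, forces in N, time in s.
With the tool pointing down it reaches from about 0.425 to 0.875 m from the base axis. Payload 4.7 kg.
Tool frame: the origin (TCP) lies on the centre line of the jaws, within the pads' length; the fingertips stand 8 mm ahead of it and the grasp point (between the pads) lies 11 mm behind it; z points along the fingers, y is the direction in which the jaws open and shut (so a half turn about z gives the same grasp; the last joint's range is limited). The gripper opens to 87 mm and grips with 3 to 60 N. Pads are 19 mm wide; open, the fingers measure 117 mm over their backs; the gripper's body (75 mm by 190 mm) begins 51 mm behind the grasp point.
Start: joints at [-1.12, 0.321, -0.07, 1.45, 0.023, 1.371, -0.057], TCP at [0.275, 0.589, 0.231] pointing down, gripper open.
Joint ranges: [-2.86, 2.86], [-0.3, 2.09], [-1.38, 1.24], [0.06, 2.45], [-1.56, 4.7], [0.09, 2.05], [-2.69, 2.69]. Speed limits (rad/s): [2.57, 2.57, 3.14, 3.14, 3.14, 3.14, 3.14].

INTERFACE

Orientations are given as a rotation vector (axis times angle).
In Python, from bench import status, optics, order gives the robot as it stands.
- The arm moves only by the tool step_arm, never from a script. Its argument "rows" is a list of rows, each a list of 3 entries, a list of its own where there are three numbers: the turn, a rotation vector about the tool's x, y, z in degrees, then the shift along the tool's x, y, z in mm, then the finger opening in mm, from 0 to 87. A call has 1 to 12 rows; each row shifts and turns the pose as measured when the row begins, along the tool's axes as they then stand; what a row does not reach is not made up. A row lasts 1/12 s, in which the tool goes at most 41.7 mm and 7.16 degrees, less where a joint would pass 70% of its speed; a pose out of reach is approached as far as the arm can. A call is refused whole if a number of a shift passes 41.7 or a number of a turn 7.16, either way. A call with a gripper value outside its range is refused whole. The fingers move at their own pace and stop on an object; "grip_force" is the grip in N (left out, the last holds). Time passes only in rows, so rows that do not move let the fingers close. It gives the time, the measured TCP pose, the force and the opening at its end, in the units of the state.
- status.get_state(): the state, without advancing time (a new reading comes with each control period).
- optics.get_image(name): name is "side" or "top" or "wrist"; returns a dict with "frame" (420x560x3 uint8, red, green, blue), "range_z" (420x560 float32, m along the optical axis (not along the pixel's ray), 0 where there is no reading), "K" (3x3 intrinsics, pixels), "R" (3x3) and "t" (3): a world point X has camera coordinates R X + t. Camera axes: x right, y down, z forward; pixel columns grow to the right and rows downward; lengths in m; the calibration is good to about 2 mm. A picture is of the moment at which its call begins.
- order.close_job(): hands the job in, once; it reports no verdict.
The state is a dict: "time": time; "joint_positions": joint angles; "qd": joint speeds; "joint_torque": joint torques, N m; "position": TCP position; "tool_rot": TCP orientation; "ft_force": force on the tool from outside, world axes, zero at the start; "torque": the same for the moment, N m; "grip_width": opening from 0.0 (shut) to 1.0 (fully open).
Only numpy, scipy, OpenCV 4.12 (cv2) and the standard library are available. Lean on these libraries where they do the work, as an engineer would, in place of code of your own. Each camera call takes 0.05 s, during which the arm holds its last target.

TASK

Fit the loose spacer sleeve over the bare front stud of the vacuum pump so that it stands down on the pump's foot plate, and let go of it. Then lay the steel levelling wedge flat on the mounting plate, push it thin end first under the pump's front edge beside the stud until the front rubber foot is just clear of the mounting plate, by about 3 mm, and finish still holding the wedge there so that a colleague can run the nut down. Let nothing but the wedge lift the pump, and leave the spanner, nut, jar and tube rack where they are.

Things in the scene. Friction and masses are not known exactly. Their poses are not given: they have to be found in the camera images.
- mount: Fixed dark steel mounting plate 430 (x) x 280 (y) x 12 mm on the bench; origin at its underside's centre. +x points from the bare apron (x -215 to -65 mm) to the pump: push the wedge along +x. The pump's foot plate covers x -65 to 195, y -100 to 100 mm. The bare front stud is at x -37, y 0; the rear studs (x 170, y +-80 mm) already have sleeves and nuts.
- stud_top (a point): Centre of the top end of the bare front stud, an upright steel threaded rod 12 mm in diameter with a 4 mm tapered top end, fixed to the mounting plate. It rises 50 mm above the top of the pump's foot plate; this point is 76 mm above the bench.
- pump: Vacuum pump, 2.3 kg +-20 %, on a grey foot plate 260 x 200 x 6 mm, 8 mm above the mounting plate on rubber feet. It only tilts about its rear mounts (origin, plate underside; axes as mount). Front edge at x -235, front foot at x -207 mm. Heads begin 96 mm behind the edge, up to 195 mm above the bench. About 9 N lifts the edge; pushing the wedge (friction about 0.6) takes 9 to 18 N.
- pump_foot (a point): Centre of the underside of the front rubber foot, a disc 34 mm in diameter and 8 mm high round the front stud, fixed under the foot plate. While the pump is down this point is on the mounting plate's top face, 12 mm above the bench; its rise is the lift.
- pump_edge (a point): Middle of the lower edge of the foot plate's front (at y = 0), 8 mm above the mounting plate's top face while the pump is down. The edge runs 100 mm to each side along the mounting plate's y. It rises 1.14 mm for each mm of lift at the front foot.
- sleeve_seat (a point): Point on the stud's axis on the top face of the pump's foot plate, where the sleeve stands: 26 mm above the bench while the pump is down.
- sleeve: Loose aluminium spacer sleeve, a plain tube 30 mm outside, 15 mm bore, 30 mm tall, 50 g, standing on the bench at the start. Origin at the centre of its lower end, z along its bore.
- wedge: Loose plain steel wedge, 130 mm long (x), 36 mm wide (y), 250 g, lying flat on the bench at the start. Origin at the centre of its underside, +x towards the thin end. The thin end (x = +65 mm) is 4 mm high, the thick end (x = -65 mm) 25.7 mm; the top slopes 1 in 6. The sides are upright; scored lines mark the thick half.
- spanner: Open-ended spanner 160 mm long, lying on the bench; origin at the middle of its underside. Not to be disturbed.
- nut: Loose steel hexagon nut 22 mm across, 11 mm high; origin at the centre of its underside. Not to be disturbed.
- jar: Small white screw-top jar, 52 mm in diameter, 55 mm tall; origin at the centre of its underside. Not to be disturbed.
- rack: White tube rack 100 x 160 mm, about 41 mm tall with its small tubes; origin at the centre of its underside. Not to be disturbed.
There are look-alikes about, which are no part of the job. Several things have the shape of the wedge; the one meant has the colours described above. Several things look just like the sleeve: the one meant starts farthest to the robot's left.

How it is judged:
By the outcome, as a careful person would: the job done as asked, in the order asked, and still so for the second after the job is handed in, while the arm keeps its last pose, push and grip.
It also fails if it takes over 67 s, if anything falls off the work surface, if the arm or the gripper's body presses on something with over 40 N, if the wrist force passes 120 N, or if a joint passes its speed limit or range.

## Working session

There is one attempt and no reset: what is moved stays moved. The work goes in short steps, Python scripts to look and compute and a tool call to move; the robot and the scene stay as the last step left them, time stands still between calls to the robot, and variables do not carry over. Pictures are saved under pics/ and viewed, and the job is handed in when it is done.

Besides the shell and the picture viewer there is one more tool, called after "Emit:" as name([rows], argument=value, ...), one row to a line, values as JSON. step_arm: Moves the arm, as the interface text tells. Its arguments: {"type":"object","properties":{"rows":{"type":"array"},"grip_force":{"type":"number"}},"required":["rows"]}

```bash
mkdir -p pics; ls
cat > h.py <<'E'
import numpy as np, cv2, sys
from bench import status, optics, order
from scipy.spatial.transform import Rotation as Ro
def cap(name,fn=None):
    d=optics.get_image(name)
    np.savez('last_%s.npz'%name,**d)
    if fn: cv2.imwrite('pics/'+fn,cv2.cvtColor(d['frame'],cv2.COLOR_RGB2BGR))
    return d
def load(name): return dict(np.load('last_%s.npz'%name))
def cloud(d):
    K=d['K'];z=d['range_z'];v,u=np.mgrid[:z.shape[0],:z.shape[1]]
    P=np.stack([(u-K[0,2])/K[0,0]*z,(v-K[1,2])/K[1,1]*z,z],-1)
    W=(P-d['t'])@d['R']
    W[z<=0]=np.nan
    return W
def proj(d,X):
    c=d['R']@np.array(X)+d['t'];p=d['K']@c
    return p[:2]/p[2]
E
python3 - <<'E'
from h import *
for n in ['side','top','wrist']:
    d=cap(n,n+'0.png'); print(n,d['K'].round(1).tolist(),d['t'].round(3), (-d['R'].T@d['t']).round(3))
print(status.get_state())
E
```

```text
pics
side [[425.5, 0.0, 280.7], [0.0, 425.5, 210.1], [0.0, 0.0, 1.0]] [-0.505  0.049  1.062] [ 0.424 -0.906  0.621]
top [[443.5, 0.0, 272.5], [0.0, 443.5, 213.0], [0.0, 0.0, 1.0]] [-0.118  0.518  1.004] [ 0.426 -0.093  1.048]
wrist [[361.9, 0.0, 274.5], [0.0, 361.9, 213.7], [0.0, 0.0, 1.0]] [-0.65  -0.037  0.391] [0.206 0.621 0.385]
{'time': 0.15, 'joint_positions': array([-1.11992834,  0.32167438, -0.07008612,  1.45139276,  0.02259469,
        1.37082536, -0.05688555]), 'qd': array([-0.00125208, -0.00057596, -0.00032015, -0.0048652 ,  0.00147017,
       -0.00053238, -0.0006288 ]), 'joint_torque': array([-5.51264238e-04, -4.91797328e+01, -4.04959135e-01, -3.12878430e+01,
       -6.39065634e-02,  4.05844243e-02,  1.12157463e-04]), 'position': array([0.2748219 , 0.58858481, 0.22969972]), 'tool_rot': array([-6.80519581e-01, -3.06674699e+00,  2.34477697e-03]), 'ft_force': array([-0.66230085,  0.22620189,  0.08804803]), 'torque': array([-0.02815308,  0.00990539, -0.0133617 ]), 'grip_width': 0.9972820793799945}
```

View pics/top0.png

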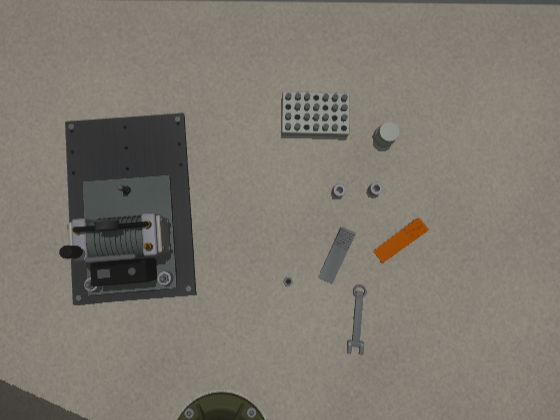

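View pics/side0.png

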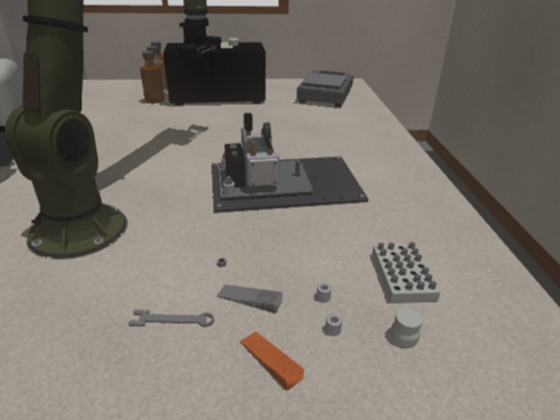

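View pics/wrist0.png

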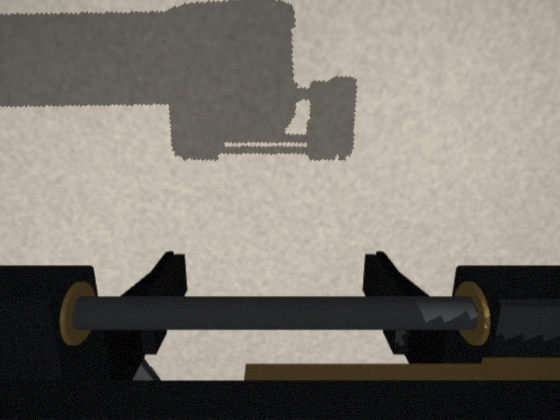

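Run:
```python
from h import *
d=load('top'); f=cv2.cvtColor(d['frame'],cv2.COLOR_RGB2BGR)
cv2.imwrite('pics/crop1.png',np.hstack([cv2.resize(f[165:305,280:440],None,fx=4,fy=4,interpolation=cv2.INTER_CUBIC)]))
cv2.imwrite('pics/crop2.png',cv2.resize(f[105:315,60:200],None,fx=2.8,fy=2.8,interpolation=cv2.INTER_CUBIC))
W=cloud(d)
for n,(u,v) in dict(sl1=(338,190),sl2=(376,188),wthick=(346,233),wmid=(337,255),wthin=(327,277),nut=(288,281),apron=(125,150),foot=(100,185),stud=(125,190)).items():
    print(n,W[v,u].round(4))
def fitTop(u0,u1,v0,v1,zlo,zhi):
    s=W[v0:v1,u0:u1].reshape(-1,3); s=s[(s[:,2]>zlo)&(s[:,2]<zhi)]
    return s
for nm,b in dict(s1=(325,352,178,204),s2=(362,390,176,202)).items():
    s=fitTop(*b,.02,.05); print(nm,len(s),s.mean(0),s.min(0),s.max(0))
s=fitTop(310,362,220,290,.003,.04);print(len(s),s.min(0),s.max(0))
r=cv2.minAreaRect(s[:,:2].astype(np.float32)*1000);print(r, cv2.boxPoints(r))
print(np.linalg.lstsq(np.c_[s[:,:2],np.ones(len(s))],s[:,2],rcond=None)[0])
s=fitTop(110,140,175,205,.06,.09);print('stud',s.mean(0),len(s),s.max(0))
```

```text
sl1 [ 0.5743 -0.2761  0.002 ]
sl2 [ 5.795e-01 -3.682e-01 -3.000e-04]
wthick [ 0.4708 -0.29    0.0201]
wmid [ 0.4199 -0.269   0.0151]
wthin [ 0.3687 -0.2461  0.0067]
nut [ 0.3603 -0.1545  0.012 ]
apron [nan nan nan]
foot [0.5825 0.2789 0.0256]
stud [0.5678 0.2145 0.048 ]
s1 105 [ 0.5717442  -0.27343461  0.02877674] [ 0.5574692  -0.28819933  0.02082267] [ 0.58699269 -0.2597734   0.03501692]
s2 111 [ 0.57563767 -0.36007112  0.02791683] [ 0.56200458 -0.37509143  0.02023023] [ 0.58934833 -0.34563926  0.03352859]
1049 [ 0.3406589  -0.32861651  0.00300577] [ 0.50232821 -0.2066083   0.02760185]
((420.7088928222656, -268.3861389160156), (119.83281707763672, 160.77598571777344), 88.14765167236328) [[ 338.42618 -325.6728 ]
 [ 499.11813 -330.8697 ]
 [ 502.9916  -211.09949]
 [ 342.29965 -205.90259]]
[ 0.11575562 -0.07221286 -0.05487472]
stud [0.57175083 0.21646765 0.07180987] 35 [0.57761351 0.22271159 0.07900306]
```

View pics/crop1.png

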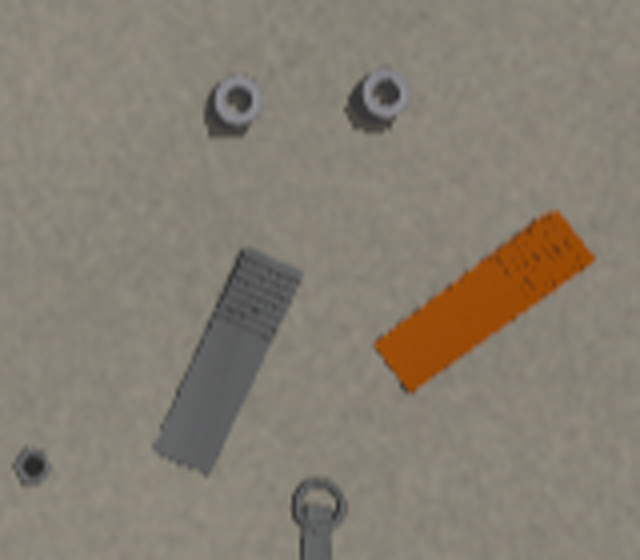

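View pics/crop2.png

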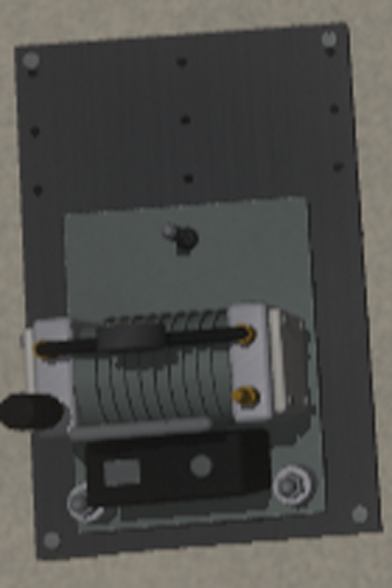

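The top view shows two sleeves, at (338,190) and (376,188). Image left is world +y, so (338,190) is the one farthest left and is the one meant. Two wedges are visible: grey steel with scored lines on its thick half at (337,255), and an orange look-alike at (400,240). The grey one is meant, and the enlarged crop confirms both choices. Next I'll refine the mount, stud and wedge poses.

```bash
cat > m.py <<'E'
from h import *
def ray(d,u,v,z):
    K=d['K'];c=np.array([(u-K[0,2])/K[0,0],(v-K[1,2])/K[1,1],1.])
    o=-d['R'].T@d['t'];w=d['R'].T@c
    return o+w*(z-o[2])/w[2]
E
python3 - <<'E'
from m import *
from scipy.optimize import least_squares
d=load('top')
S=lambda a,b:(a/2.8+60-.3,b/2.8+105-.3)
mod=[(-215,-140,12,*S(347,23)),(-215,140,12,*S(15,47)),(215,140,12,*S(38,558)),(215,-140,12,*S(382,530)),
 (-65,-100,26,*S(65,213)),(-65,100,26,*S(307,198)),(-37,0,76,*S(168,231))]
# mount +x is ~-x world, so +y is ~-y world (z up): y=+ is image right
mod=[(a,-b if i<4 else b,c,u,v) for i,(a,b,c,u,v) in enumerate(mod)]
for m in mod: print(m[:3],ray(d,m[3],m[4],m[2]/1000)[:2].round(4))
def T(p,a,b):
    c,s=np.cos(p[2]),np.sin(p[2]); return np.array([p[0]+(c*a-s*b)/1000,p[1]+(s*a+c*b)/1000])
def f(p): return np.concatenate([ (T(p,m[0],m[1])-ray(d,m[3],m[4],m[2]/1000)[:2])*1000 for m in mod])
r=least_squares(f,[.4,.2,np.pi]);print(r.x,np.degrees(r.x[2]),f(r.x).round(1))
print('stud',T(r.x,-37,0))
# wedge by colour
W=cloud(d)
s=load('side');Ws=cloud(s)
m=(Ws[...,2]>.045)&(Ws[...,2]<.082)&(abs(Ws[...,0]-.572)<.025)&(abs(Ws[...,1]-.217)<.025)
print('side stud',m.sum(),np.nanmean(Ws[m],0),np.nanmax(Ws[m],0))
m=(Ws[...,2]>.01)&(abs(Ws[...,0]-.572)<.03)&(abs(Ws[...,1]+.2735)<.03)
print('side sleeve',m.sum(),np.nanmin(Ws[m],0),np.nanmax(Ws[m],0))
# wedge corners from crop1
for n,(a,b,z) in dict(thickL=(243,248,.0257),thickR=(302,272,.0257),thinR=(208,476,.004),thinL=(153,447,.004)).items():
    print(n,ray(d,a/4+280-.4,b/4+165-.4,z).round(4))
E
```

```text
(-215, 140, 12) [0.7581 0.0918]
(-215, -140, 12) [0.736  0.3703]
(215, -140, 12) [0.3108 0.3357]
(215, 140, 12) [0.3318 0.0571]
(-65, -100, 26) [0.5923 0.3181]
(-65, 100, 26) [0.605  0.1202]
(-37, 0, 76) [0.57   0.2176]
[0.53392764 0.21393638 3.22050111] 184.52112138139086 [ 1.2 -0.5  1.2  0.2 -2.2  0.8 -1.1  0.3 -1.5  0.7  1.6 -0.8  0.8 -0.7]
stud [0.57081251 0.21685297]
side stud 48 [0.57057212 0.21409912 0.06143853] [0.57771753 0.21973648 0.07701438]
side sleeve 217 [ 0.55678867 -0.29063181  0.01005895] [ 0.58497067 -0.26105184  0.03218883]
thickL [ 0.4854 -0.276   0.0257]
thickR [ 0.4715 -0.3101  0.0257]
thinR [ 0.3532 -0.2571  0.004 ]
thinL [ 0.3702 -0.225   0.004 ]
```

```bash
cat > g.py <<'E'
from m import *
# usage: g.py x y z yawdeg
x,y,z,yaw=map(float,sys.argv[1:5]); s=status.get_state()
R=Ro.from_rotvec(s['tool_rot'])
Rt=Ro.from_euler('z',yaw,degrees=True)*Ro.from_euler('x',180,degrees=True)
alts=[Rt,Rt*Ro.from_euler('z',180,degrees=True)] if len(sys.argv)>5 else [Rt]
rv=min([(R.inv()*q).as_rotvec(degrees=True) for q in alts],key=np.linalg.norm)
dp=R.inv().apply(np.array([x,y,z])-s['position'])*1000
print('t',s['time'],'pos',s['position'].round(4),'q',s['joint_positions'].round(2),'F',s['ft_force'].round(1),'w',round(s['grip_width']*87,1))
print('shift tool mm',dp.round(1),'turn deg',rv.round(2),'shift after turn',(Ro.from_rotvec(rv,degrees=True).inv().apply(dp)).round(1))
E
python3 g.py .572 -.274 .3 155
```

```text
t 0.15 pos [0.2748 0.5886 0.2297] q [-1.12  0.32 -0.07  1.45  0.02  1.37 -0.06] F [-0.7  0.2  0.1] w 86.8
shift tool mm [-634.1 -656.   -69.3] turn deg [-0.09  0.   -0.02] shift after turn [-633.9 -656.2  -70.3]
```

Emit:
step_arm([
  [[0,0,0],[0,0,-38],87],
  [[0,0,0],[0,0,-38],87],
  [[0,0,0],[-28,-29,0],87],
  [[0,0,0],[-28,-29,0],87],
  [[0,0,0],[-28,-29,0],87],
  [[0,0,0],[-28,-29,0],87],
  [[0,0,0],[-28,-29,0],87],
  [[0,0,0],[-28,-29,0],87],
  [[0,0,0],[-28,-29,0],87],
  [[0,0,0],[-28,-29,0],87],
])

```text
time: 0.98
position: [0.3773, 0.282, 0.3032]
tool_rot: [-0.649, -3.067, 0.009]
ft_force: [1.3, 0.2, 1.4]
grip_width: 0.997
```

```bash
python3 g.py .572 -.274 .25 155
```

```text
t 0.9833 pos [0.3773 0.282  0.3032] q [-0.83 -0.08  0.13  1.76  0.01  1.48  0.45] F [1.3 0.2 1.4] w 86.7
shift tool mm [-403.6 -429.    54.1] turn deg [-0.42 -0.32  1.1 ] shift after turn [-411.4 -421.6   53.2]
```

Emit:
step_arm([
  [[0,0,0.5],[-28,-29,0],87],
  [[0,0,0.5],[-28,-29,0],87],
  [[0,0,0],[-28,-29,0],87],
  [[0,0,0],[-28,-29,0],87],
  [[0,0,0],[-28,-29,0],87],
  [[0,0,0],[-28,-29,0],87],
  [[0,0,0],[-28,-29,0],87],
  [[0,0,0],[-28,-29,0],87],
  [[0,0,0],[-28,-29,0],87],
  [[0,0,0],[-28,-29,5],87],
  [[0,0,0],[-28,-29,5],87],
  [[0,0,0],[-28,-29,5],87],
])

```text
time: 1.98
position: [0.5351, -0.1914, 0.2895]
tool_rot: [-0.675, -3.067, -0.001]
ft_force: [0.7, 0.8, 0.7]
grip_width: 0.998
```

```bash
python3 g.py .572 -.274 .2 155
```

```text
t 1.9833 pos [ 0.5351 -0.1914  0.2895] q [-0.36  0.14  0.74  1.59 -0.1   1.45  1.52] F [0.7 0.8 0.7] w 86.8
shift tool mm [-68.3 -59.5  89.4] turn deg [ 0.03 -0.07  0.16] shift after turn [-68.4 -59.2  89.5]
```

Emit:
step_arm([
  [[0,0,0],[-23,-20,25],56],
  [[0,0,0],[-23,-20,30],56],
  [[0,0,0],[-20,-18,30],56],
  [[0,0,0],[0,0,0],56],
  [[0,0,0],[0,0,0],56],
])

```text
time: 2.4
position: [0.5697, -0.2851, 0.2009]
tool_rot: [-0.694, -3.063, 0.012]
ft_force: [-0.1, -0.1, 0.9]
grip_width: 0.71
```

```bash
python3 g.py .572 -.274 .016 155
python3 - <<'E'
from m import *
d=cap('wrist','wrist1.png');print(proj(d,[.572,-.274,.03]))
W=cloud(d);m=(W[...,2]>.022)&(W[...,2]<.04)&(abs(W[...,0]-.572)<.03)&(abs(W[...,1]+.274)<.03)
print(m.sum(),W[m].mean(0),W[m].min(0),W[m].max(0))
d=cap('top','top1.png')
E
```

```text
t 2.4 pos [ 0.5697 -0.2851  0.2009] q [-0.18  0.37  0.76  1.55 -0.26  1.32  1.74] F [-0.1 -0.1  0.9] w 61.7
shift tool mm [  2.8  12.4 184.8] turn deg [-0.45  0.02 -0.52] shift after turn [  2.6  11.  184.9]
[287.39964884 189.96629377]
650 [ 0.57271939 -0.27450131  0.03013256] [ 0.55871025 -0.28939271  0.02205312] [ 0.58841283 -0.2602272   0.03265098]
```

View pics/wrist1.png

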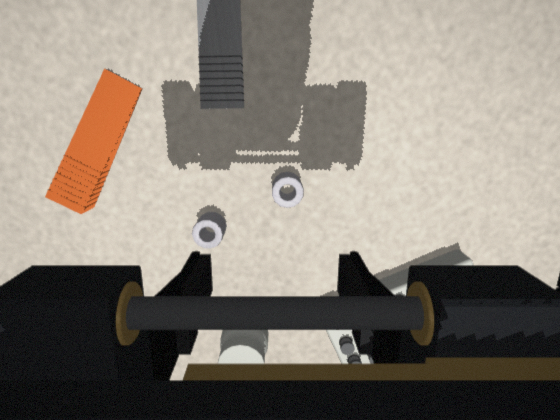

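Emit:
step_arm([
  [[-0.4,0,-0.5],[3,11,20],56],
  [[0,0,0],[0,0,35],56],
  [[0,0,0],[0,0,35],56],
  [[0,0,0],[0,0,30],56],
  [[0,0,0],[0,0,0],56],
])

```text
time: 2.92
position: [0.5808, -0.2652, 0.0904]
tool_rot: [0.655, 3.05, 0.012]
ft_force: [-1.7, 1.5, -0.6]
grip_width: 0.646
```

```bash
python3 g.py .5725 -.2743 .017 155
```

```text
t 2.9167 pos [ 0.5808 -0.2652  0.0904] q [-0.16  0.45  0.71  1.68 -0.34  1.11  1.79] F [-1.7  1.5 -0.6] w 56.2
shift tool mm [  5.3 -12.6  73.1] turn deg [0.71 1.16 0.75] shift after turn [  3.7 -11.7  73.4]
```

Emit:
step_arm([
  [[0.7,1.1,0.7],[4,-12,15],56],
  [[0,0,0],[0,0,0],56],
  [[0,0,0],[0,0,0],56],
])

```text
time: 3.17
position: [0.5767, -0.2701, 0.0816]
tool_rot: [0.667, 3.062, 0.006]
ft_force: [1.4, -0.3, -0.1]
grip_width: 0.646
```

```bash
python3 g.py .5725 -.2743 .017 155
```

```text
t 3.1667 pos [ 0.5767 -0.2701  0.0816] q [-0.15  0.47  0.71  1.68 -0.34  1.11  1.8 ] F [ 1.4 -0.3 -0.1] w 56.2
shift tool mm [ 2.6 -5.9 64.6] turn deg [0.31 0.42 0.43] shift after turn [ 2.1 -5.6 64.6]
```

Emit:
step_arm([
  [[0.4,0.5,0.5],[3,-8,10],56],
  [[0,0,0],[0,0,10],56],
  [[0,0,0],[0,0,0],56],
  [[0,0,0],[0,0,0],56],
])

```text
time: 3.5
position: [0.5753, -0.276, 0.0676]
tool_rot: [0.676, 3.058, -0.0]
ft_force: [0.5, 0.4, -0.4]
grip_width: 0.642
```

```bash
python3 g.py .5725 -.2743 .017 155
```

```text
t 3.5 pos [ 0.5753 -0.276   0.0676] q [-0.14  0.49  0.7   1.69 -0.35  1.08  1.81] F [ 0.5  0.4 -0.4] w 55.9
shift tool mm [ 3.8  0.3 50.6] turn deg [0.11 0.54 0.07] shift after turn [ 3.3  0.4 50.6]
```

Emit:
step_arm([
  [[0,0.6,0],[4,0,15],56],
  [[0,0,0],[2,0,15],56],
  [[0,0,0],[0,0,15],56],
  [[0,0,0],[0,0,5],56],
  [[0,0,0],[0,0,0],56],
  [[0,0,0],[0,0,0],56],
])

```text
time: 4.0
position: [0.5699, -0.2729, 0.0141]
tool_rot: [-0.677, -3.066, -0.005]
ft_force: [-0.5, 0.1, -0.4]
grip_width: 0.647
```

```bash
python3 g.py .5725 -.2743 .017 155
```

```text
t 4.0 pos [ 0.5699 -0.2729  0.0141] q [-0.12  0.55  0.67  1.73 -0.4   1.    1.84] F [-0.5  0.1 -0.4] w 56.3
shift tool mm [-2.9 -0.2 -2.9] turn deg [ 0.16 -0.11  0.09] shift after turn [-3.  -0.2 -2.9]
```

Emit:
step_arm([
  [[0,0,0],[-3,0,-3],56],
  [[0,0,0],[-1,0,0],40],
  [[0,0,0],[0,0,0],30],
  [[0,0,0],[0,0,0],25],
  [[0,0,0],[0,0,0],20],
  [[0,0,0],[0,0,0],20],
  [[0,0,0],[0,0,0],20],
  [[0,0,0],[0,0,0],20],
], grip_force=25)

```text
time: 4.67
position: [0.576, -0.2759, 0.0206]
tool_rot: [0.677, 3.064, 0.004]
ft_force: [-0.2, 0.5, 0.1]
grip_width: 0.335
```

```bash
python3 g.py .5725 -.2743 .3 155
```

```text
t 4.6667 pos [ 0.576  -0.2759  0.0206] q [-0.12  0.55  0.67  1.71 -0.4   1.01  1.84] F [-0.2  0.5  0.1] w 29.1
shift tool mm [   3.     0.9 -279.4] turn deg [0.19 0.17 0.09] shift after turn [   3.8   -0.  -279.4]
```

Emit:
step_arm([
  [[0,0,0],[0,0,-20],20],
  [[0,0,0],[0,0,-35],20],
  [[0,0,0],[0,0,-35],20],
  [[0,0,0],[0,0,-35],20],
  [[0,0,0],[4,10,-20],20],
  [[0,0,0],[16,35,0],20],
  [[0,0,0],[17,37,0],20],
  [[0,0,0],[17,37,0],20],
  [[0,0,0],[17,37,0],20],
  [[0,0,0],[17,37,0],20],
  [[0,0,0],[17,37,0],20],
  [[0,0,0],[17,37,0],20],
])

```text
time: 5.67
position: [0.5758, 0.012, 0.1723]
tool_rot: [0.717, 3.054, -0.004]
ft_force: [0.4, 0.8, -0.8]
grip_width: 0.339
```

```bash
python3 g.py .571 .217 .16 184.5
```

```text
t 5.6667 pos [0.5758 0.012  0.1723] q [-0.64  0.22  0.66  1.74 -0.14  1.22  1.16] F [ 0.4  0.8 -0.8] w 29.5
shift tool mm [ 95.6 181.4  11.6] turn deg [ -0.15   0.26 -30.93] shift after turn [-11.2 204.7  12.3]
```

Emit:
step_arm([
  [[0,0,-5.5],[12,27,2],20],
  [[0,0,-5.5],[10,28,2],20],
  [[0,0,-5.5],[7,29,2],20],
  [[0,0,-5.5],[4,30,2],20],
  [[0,0,-5],[2,30,2],20],
  [[0,0,-4],[-1,28,2],20],
  [[0,0,0],[0,0,0],20],
  [[0,0,0],[0,0,0],20],
])

```text
time: 6.33
position: [0.5742, 0.2132, 0.159]
tool_rot: [-0.196, 3.133, 0.006]
ft_force: [0.7, -0.4, -0.1]
grip_width: 0.333
```

```bash
python3 g.py .571 .217 .16 184.5; python3 -c "
from m import *
cap('side','side2.png')"
```

```text
t 6.3333 pos [0.5742 0.2132 0.159 ] q [-0.79  0.3   0.47  1.66 -0.15  1.21  1.41] F [ 0.7 -0.4 -0.1] w 29.0
shift tool mm [ 2.7  4.1 -0.9] turn deg [0.2  0.17 2.65] shift after turn [ 2.9  4.  -1. ]
```

View pics/side2.png

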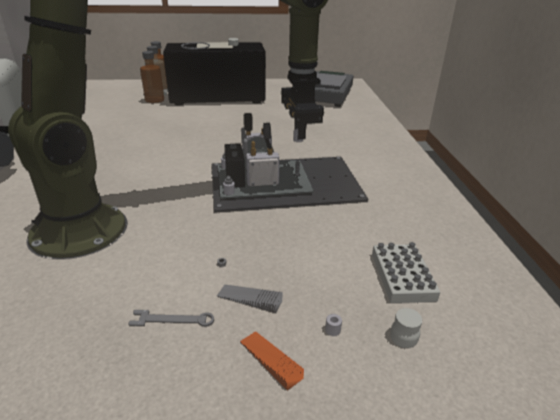

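Run:
```python
from m import *
d=cap('wrist','wrist2.png')
W=cloud(d)
s=status.get_state();R=Ro.from_rotvec(s['tool_rot'])
print(proj(d,[.571,.217,.076]),proj(d,s['position']))
m=(W[...,2]>.068)&(W[...,2]<.085)&(abs(W[...,0]-.571)<.02)&(abs(W[...,1]-.217)<.02)
print(m.sum(),W[m].mean(0) if m.sum() else 0)
# held sleeve points in tool frame
T=R.inv().apply((W.reshape(-1,3)-s['position'])).reshape(W.shape)*1000
m=(T[...,2]>-15)&(T[...,2]<25)&(abs(T[...,0])<30)&(abs(T[...,1])<14)
print(m.sum()); q=T[m]
if len(q): print(q.min(0),q.max(0),np.percentile(q[:,0],[1,50,99]))
d=load('top')
f=cv2.cvtColor(cap('top','top2.png')['frame'],cv2.COLOR_RGB2BGR)
```

```text
[279.08883961 218.2439088 ] [272.37735995 275.94699819]
269 [0.57209304 0.21747763 0.07463742]
3667
[ -9.6111495  -13.97665367 -14.82066432] [18.23914262 13.99948037 18.75653862] [-5.04317951  9.10490828 17.6663792 ]
```

View pics/wrist2.png

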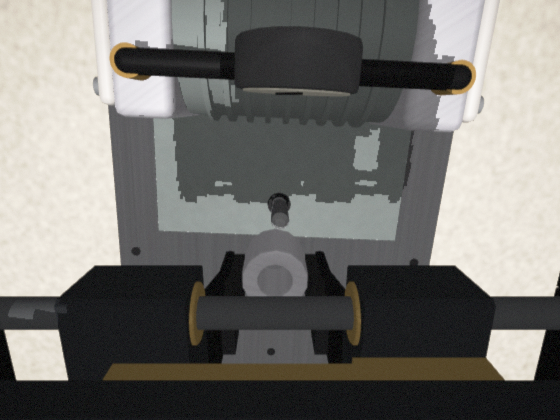

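```bash
cat > fit.py <<'E'
from m import *
from scipy.optimize import least_squares
d=cap('wrist',sys.argv[1]); W=cloud(d); s=status.get_state();R=Ro.from_rotvec(s['tool_rot'])
T=R.inv().apply((W.reshape(-1,3)-s['position'])).reshape(W.shape)*1000
m=(T[...,2]>-8)&(T[...,2]<17)&(T[...,0]>4)&(T[...,0]<30)&(abs(T[...,1])<16)
q=T[m]
f=lambda p:np.hypot(q[:,0]-p[0],q[:,1]-p[1])-15
r=least_squares(f,[3,0],loss='soft_l1');print('sleeve centre tool xy',r.x.round(2),len(q),'rms',np.sqrt(np.mean(f(r.x)**2)).round(2))
m=(W[...,2]>.045)&(W[...,2]<.072)&(abs(W[...,0]-.571)<.02)&(abs(W[...,1]-.217)<.02)
p=W[m]*1000
# camera sees the far (−x side) or near surface: fit r=6 circle
g=lambda c:np.hypot(p[:,0]-c[0],p[:,1]-c[1])-6
c=least_squares(g,[571,217],loss='soft_l1').x if len(p)>20 else np.array([571,217.])
m2=(W[...,2]>.0735)&(W[...,2]<.08)&(abs(W[...,0]-.571)<.015)&(abs(W[...,1]-.217)<.015)
print('stud',c.round(1),len(p),'top',(W[m2].mean(0)*1000).round(1),m2.sum())
t=np.array([c[0]/1000,c[1]/1000,s['position'][2]])
print('stud in tool',(R.inv().apply(t-s['position'])*1000).round(2))
E
python3 fit.py w3.png; python3 -c "
from m import *
d=load('top')
W=cloud(d)"
```

```text
sleeve centre tool xy [2.49 0.32] 1162 rms 0.47
stud [573.2 217.7] 169 top [572.6 217.6  76. ] 186
stud in tool [0.79 7.22 0.02]
```

```bash
python3 g.py .5729 .2176 .16 184.5
```

```text
t 6.5333 pos [0.5749 0.2107 0.1595] q [-0.78  0.3   0.47  1.66 -0.15  1.21  1.41] F [-0.3 -0.6 -0.2] w 28.9
shift tool mm [ 1.1  7.1 -0.5] turn deg [0.2  0.2  2.39] shift after turn [ 1.4  7.1 -0.5]
```

Emit:
step_arm([
  [[0.2,0.2,2.4],[-1,7,20],20],
  [[0,0,0],[0,0,20],20],
  [[0,0,0],[0,0,0],20],
  [[0,0,0],[0,0,0],20],
  [[0,0,0],[0,0,0],20],
])

```text
time: 6.95
position: [0.5783, 0.21, 0.1216]
tool_rot: [-0.099, 3.136, -0.001]
ft_force: [-0.4, 0.3, 0.1]
grip_width: 0.332
```

```bash
python3 g.py .5729 .2176 .105 184.5; python3 fit.py w4.png;python3 g.py .5729 .2176 .105 184.5;python3 fit.py w4.png
```

```text
t 6.95 pos [0.5783 0.21   0.1216] q [-0.78  0.34  0.47  1.69 -0.16  1.15  1.37] F [-0.4  0.3  0.1] w 28.9
shift tool mm [ 5.   7.9 16.6] turn deg [-0.05  0.24 -0.88] shift after turn [ 4.8  8.  16.6]
sleeve centre tool xy [ 2.73 -0.28] 1173 rms 0.5
stud [573.2 217.8] 259 top [570.7 218.6  75.6] 132
stud in tool [ 5.1   8.09 -0.03]
t 7.0 pos [0.5788 0.21   0.1222] q [-0.78  0.34  0.47  1.69 -0.16  1.14  1.37] F [-0.1 -0.  -0.3] w 28.7
shift tool mm [ 5.5  7.9 17.1] turn deg [-0.03  0.31 -0.88] shift after turn [ 5.3  8.  17.2]
sleeve centre tool xy [ 2.43 -0.73] 1163 rms 0.51
stud [573.2 217.8] 252 top [571.  218.6  75.7] 155
stud in tool [ 5.25  7.57 -0.03]
```

Emit:
step_arm([
  [[0,0.2,-0.8],[3,8,3],20],
  [[0,0,0],[1,3,3],20],
  [[0,0,0],[0,1,1],20],
  [[0,0,0],[0,0,0],20],
  [[0,0,0],[0,0,0],20],
])

```text
time: 7.47
position: [0.575, 0.2245, 0.1178]
tool_rot: [-0.125, 3.133, 0.005]
ft_force: [-0.9, 0.3, -1.1]
grip_width: 0.334
```

```bash
python3 g.py .5729 .2176 .105 184.5; python3 fit.py w5.png
```

```text
t 7.4667 pos [0.575  0.2245 0.1178] q [-0.79  0.34  0.46  1.69 -0.17  1.14  1.36] F [-0.9  0.3 -1.1] w 29.1
shift tool mm [ 2.7 -6.7 12.7] turn deg [0.15 0.36 0.06] shift after turn [ 2.6 -6.7 12.8]
sleeve centre tool xy [ 2.25 -0.39] 1147 rms 0.45
stud [573.2 217.8] 248 top [569.3 215.   74.2] 18
stud in tool [ 2.34 -6.63 -0.03]
```

View pics/w5.png

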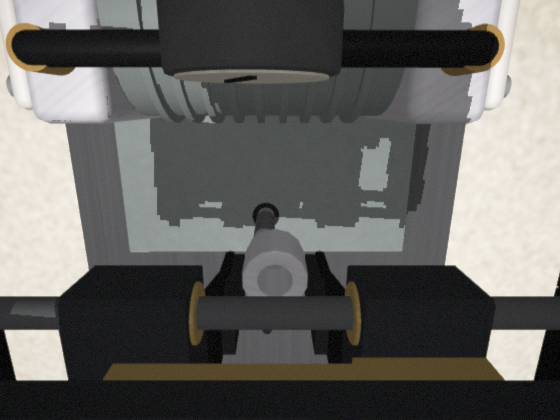

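Emit:
step_arm([
  [[0,0,0],[0,0,0],20],
])

```text
time: 7.6
position: [0.575, 0.2245, 0.1178]
tool_rot: [-0.125, 3.133, 0.005]
ft_force: [-0.2, -0.2, -1.0]
grip_width: 0.336
```

Emit:
step_arm([
  [[0,0,0],[0,0,0],20],
])

```text
time: 7.68
position: [0.575, 0.2246, 0.1179]
tool_rot: [-0.125, 3.133, 0.005]
ft_force: [-0.5, -0.0, -0.3]
grip_width: 0.329
```

Emit:
step_arm([
  [[0,0,0],[2,-6,0],20],
])

```text
time: 7.77
position: [0.5735, 0.2197, 0.1178]
tool_rot: [-0.128, 3.132, 0.006]
ft_force: [-0.0, -1.0, -0.7]
grip_width: 0.335
```

Emit:
step_arm([
  [[0,0,0],[0,0,0],20],
])

```text
time: 7.85
position: [0.5735, 0.2177, 0.1178]
tool_rot: [-0.125, 3.133, 0.004]
ft_force: [0.8, -0.9, -1.3]
grip_width: 0.336
```

Emit:
step_arm([
  [[0,0,0],[0,0,0],20],
])

```text
time: 7.93
position: [0.5735, 0.2174, 0.1179]
tool_rot: [-0.124, 3.133, 0.004]
ft_force: [0.4, -0.8, -1.1]
grip_width: 0.333
```

```bash
python3 g.py .5729 .2176 .105 184.5; python3 fit.py w6.png
```

```text
t 7.9333 pos [0.5735 0.2174 0.1179] q [-0.79  0.34  0.47  1.7  -0.16  1.13  1.37] F [ 0.4 -0.8 -1.1] w 29.0
shift tool mm [ 0.6  0.2 12.9] turn deg [0.14 0.36 0.05] shift after turn [ 0.6  0.2 12.9]
sleeve centre tool xy [2.3 0.1] 1150 rms 0.45
stud [573.2 217.8] 199 top [nan nan nan] 0
stud in tool [ 0.29  0.86 -0.  ]fit.py:15: RuntimeWarning: Mean of empty slice.
  print('stud',c.round(1),len(p),'top',(W[m2].mean(0)*1000).round(1),m2.sum())
  ret = um.true_divide(
```

Emit:
step_arm([
  [[0.1,0.3,0],[-1.8,0.3,6],20],
  [[0,0,0],[0,0,0],20],
  [[0,0,0],[0,0,0],20],
])

```text
time: 8.23
position: [0.5757, 0.2172, 0.1115]
tool_rot: [-0.123, 3.138, 0.001]
ft_force: [0.4, 0.9, 0.2]
grip_width: 0.335
```

```bash
python3 g.py .5729 .2176 .105 184.5; python3 fit.py w7.png 2>/dev/null
python3 - <<'E'
from m import *
f=cv2.imread('pics/w7.png'); cv2.imwrite('pics/w7c.png',cv2.resize(f[180:330,180:380],None,fx=4,fy=4,interpolation=cv2.INTER_CUBIC))
E
```

```text
t 8.2333 pos [0.5757 0.2172 0.1115] q [-0.78  0.35  0.46  1.7  -0.17  1.13  1.38] F [0.4 0.9 0.2] w 29.1
shift tool mm [2.8 0.6 6.5] turn deg [ 0.02  0.06 -0.01] shift after turn [2.8 0.6 6.5]
sleeve centre tool xy [ 2.03 -0.33] 1146 rms 0.46
stud [573.2 217.8] 203 top [nan nan nan] 0
stud in tool [ 2.3   0.78 -0.  ]
```

View pics/w7c.png

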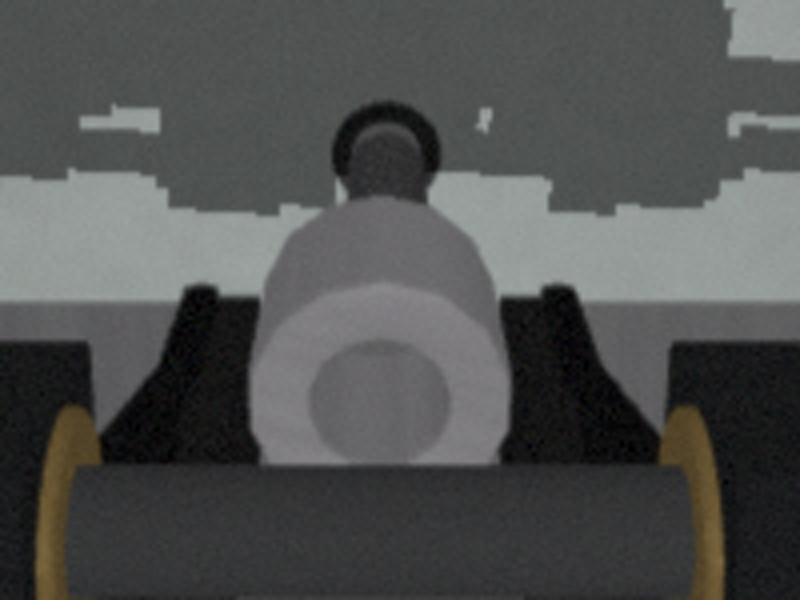

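Emit:
step_arm([
  [[0,0,0],[0,0.5,7],20],
  [[0,0,0],[0,0,5],20],
  [[0,0,0],[0,0,0],20],
])

```text
time: 8.53
position: [0.5756, 0.218, 0.098]
tool_rot: [-0.124, 3.139, 0.0]
ft_force: [-0.6, -0.1, -0.8]
grip_width: 0.334
```

```bash
python3 g.py .5753 .2173 .0466 184.5; python3 fit.py w8.png 2>/dev/null
```

```text
t 8.5333 pos [0.5756 0.218  0.098 ] q [-0.78  0.36  0.46  1.71 -0.18  1.11  1.38] F [-0.6 -0.1 -0.8] w 29.0
shift tool mm [ 0.3 -0.7 51.4] turn deg [0.01 0.04 0.01] shift after turn [ 0.3 -0.7 51.4]
sleeve centre tool xy [ 2.26 -0.37] 1160 rms 0.47
stud [573.1 217.8] 71 top [580.4 218.4  79.5] 7
stud in tool [ 2.4  -0.04 -0.  ]
```

Aligned, and the sleeve bottom is about at the stud top. Descending carefully.

Emit:
step_arm([
  [[0,0,0],[0,0,3],20],
  [[0,0,0],[0,0,3],20],
  [[0,0,0],[0,0,3],20],
])

```text
time: 8.83
position: [0.576, 0.2183, 0.0891]
tool_rot: [-0.124, 3.137, 0.001]
ft_force: [-0.4, 0.7, -0.0]
grip_width: 0.33
```

Emit:
step_arm([
  [[0,0,0],[0,0,3],20],
  [[0,0,0],[0,0,3],20],
  [[0,0,0],[0,0,0],20],
])

```text
time: 9.08
position: [0.5755, 0.2182, 0.0816]
tool_rot: [-0.124, 3.139, 0.0]
ft_force: [0.2, 0.3, 0.1]
grip_width: 0.334
```

```bash
python3 g.py .5756 .2178 .0466 184.5; python3 fit.py w9.png 2>/dev/null;  python3 - <<'E'
from m import *
f=cv2.imread('pics/w9.png'); cv2.imwrite('pics/w9c.png',cv2.resize(f[180:330,180:380],None,fx=4,fy=4,interpolation=cv2.INTER_CUBIC))
E
```

```text
t 9.0833 pos [0.5755 0.2182 0.0816] q [-0.78  0.38  0.46  1.73 -0.19  1.08  1.39] F [0.2 0.3 0.1] w 29.0
shift tool mm [-0.1 -0.4 35. ] turn deg [0.01 0.03 0.02] shift after turn [-0.1 -0.4 35. ]
sleeve centre tool xy [ 2.41 -0.36] 1168 rms 0.47
stud [564.  216.8] 314 top [569.9 217.3  76.8] 616
stud in tool [ 1.171e+01 -4.500e-01 -1.000e-02]
```

View pics/w9c.png

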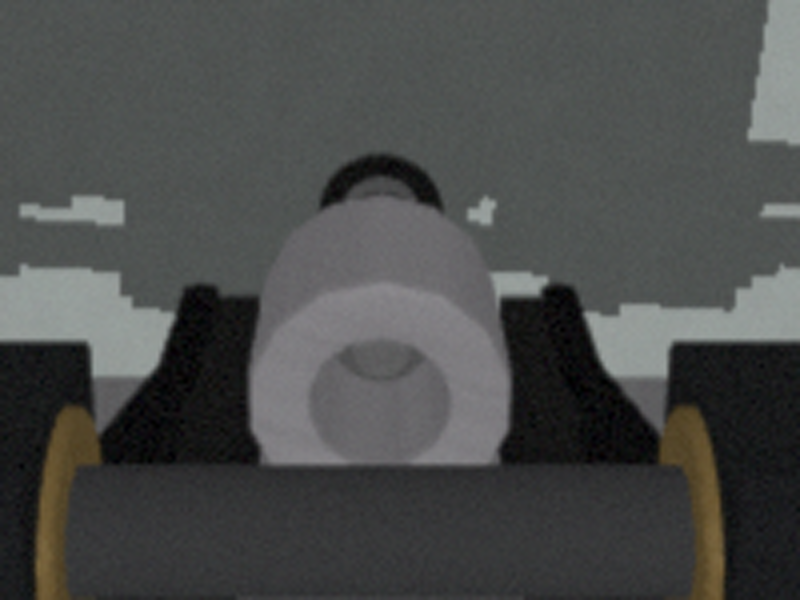

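The stud top now shows inside the bore and the wrist force is close to zero, so the sleeve is threaded on. Continuing down.

Emit:
step_arm([
  [[0,0,0],[0,0,5],20],
  [[0,0,0],[0,0,6],20],
  [[0,0,0],[0,0,4],20],
  [[0,0,0],[0,0,0],20],
])

```text
time: 9.47
position: [0.576, 0.2184, 0.0659]
tool_rot: [-0.124, 3.137, 0.001]
ft_force: [-0.3, -0.4, -0.9]
grip_width: 0.338
```

```bash
python3 g.py .5756 .2180 .0466 184.5
```

```text
t 9.4667 pos [0.576  0.2184 0.0659] q [-0.77  0.4   0.45  1.74 -0.2   1.05  1.4 ] F [-0.3 -0.4 -0.9] w 29.4
shift tool mm [ 0.5 -0.3 19.3] turn deg [0.04 0.1  0.03] shift after turn [ 0.4 -0.3 19.3]
```

Emit:
step_arm([
  [[0,0,0],[0,-0.2,5],20],
  [[0,0,0],[0,0,5],20],
  [[0,0,0],[0,0,4],20],
  [[0,0,0],[0,0,2],20],
  [[0,0,0],[0,0,0],20],
])

```text
time: 9.88
position: [0.5758, 0.218, 0.0475]
tool_rot: [-0.124, 3.138, 0.001]
ft_force: [0.1, -0.2, -0.7]
grip_width: 0.331
```

```bash
python3 g.py .5756 .2180 .0466 184.5
```

```text
t 9.8833 pos [0.5758 0.218  0.0475] q [-0.77  0.42  0.45  1.75 -0.21  1.02  1.4 ] F [ 0.1 -0.2 -0.7] w 28.8
shift tool mm [0.2 0.  0.9] turn deg [0.02 0.06 0.03] shift after turn [0.2 0.  0.9]
```

Emit:
step_arm([
  [[0,0,0],[0,0,0.8],20],
  [[0,0,0],[0,0,0],20],
])

```text
time: 10.05
position: [0.5756, 0.218, 0.0464]
tool_rot: [-0.124, 3.139, 0.0]
ft_force: [-0.4, 0.6, -0.7]
grip_width: 0.335
```

Emit:
step_arm([
  [[0,0,0],[0,0,0],34],
  [[0,0,0],[0,0,0],40],
  [[0,0,0],[0,0,0],60],
  [[0,0,0],[0,0,0],60],
  [[0,0,0],[0,0,0],60],
  [[0,0,0],[0,0,0],60],
])

```text
time: 10.55
position: [0.5768, 0.2184, 0.0479]
tool_rot: [-0.124, 3.136, 0.002]
ft_force: [0.1, 0.2, 0.2]
grip_width: 0.648
```

```bash
python3 g.py .5756 .2180 .2 184.5; python3 fit.py w10.png 2>/dev/null
```

```text
t 10.55 pos [0.5768 0.2184 0.0479] q [-0.77  0.42  0.45  1.75 -0.21  1.01  1.4 ] F [0.1 0.2 0.2] w 56.4
shift tool mm [ 7.000e-01 -1.000e-01 -1.521e+02] turn deg [0.07 0.18 0.02] shift after turn [   1.2   -0.3 -152.1]
sleeve centre tool xy [ 3.11 -0.72] 1268 rms 2.82
stud [566.4 216.7] 2893 top [569.9 217.5  75.2] 233
stud in tool [10.48 -0.87 -0.03]
```

View pics/w10.png

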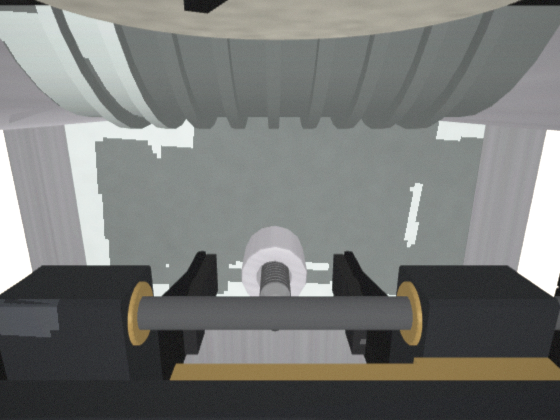

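Emit:
step_arm([
  [[0,0,0],[0,0,-8],60],
  [[0,0,0],[0,0,-20],60],
  [[0,0,0],[0,0,-30],60],
  [[0,0,0],[0,0,-35],60],
  [[0,0,0],[0,0,-35],60],
  [[0,0,5],[0,-20,-15],60],
  [[0,0,5],[0,-35,0],60],
  [[0,0,5],[-2,-37,0],60],
  [[0,0,5],[-4,-37,0],60],
  [[0,0,4],[-6,-37,0],60],
  [[0,0,4],[-8,-37,0],60],
  [[0,0,0],[-8,-37,0],60],
])

```text
time: 11.6
position: [0.5567, -0.0189, 0.2041]
tool_rot: [0.644, 3.066, 0.015]
ft_force: [0.2, -0.1, -0.1]
grip_width: 0.691
```

```bash
python3 g.py .458 -.284 .15 156; python3 -c "
from m import *
cap('top','top3.png');cap('side')"
```

```text
t 11.6 pos [ 0.5567 -0.0189  0.2041] q [-0.62  0.15  0.68  1.75 -0.1   1.27  1.24] F [ 0.2 -0.1 -0.1] w 60.1
shift tool mm [ -15.9 -283.    51. ] turn deg [0.65 0.34 0.29] shift after turn [ -17.6 -282.3   54.1]
```

View pics/top3.png

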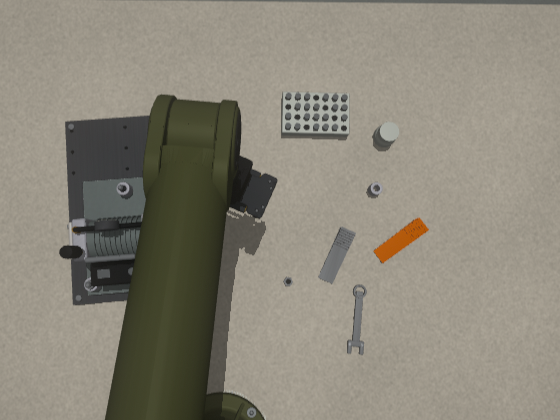

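The sleeve stands on the stud at about (124,188) and nothing else has moved. On to the wedge.

Emit:
step_arm([
  [[0.5,0.3,0.3],[-2,-37,5],60],
  [[0,0,0],[-2,-38,5],60],
  [[0,0,0],[-2,-38,5],60],
  [[0,0,0],[-2,-38,5],60],
  [[0,0,0],[-2,-38,5],60],
  [[0,0,0],[-2,-30,5],60],
  [[0,0,0],[-1,-12,5],60],
  [[0,0,0],[0,0,0],60],
  [[0,0,0],[0,0,0],60],
])

```text
time: 12.45
position: [0.4703, -0.2471, 0.174]
tool_rot: [0.67, 3.058, 0.009]
ft_force: [0.8, 0.8, 0.4]
grip_width: 0.691
```

```bash
python3 g.py .458 -.284 .08 156; python3 -c "
from m import *
cap('wrist','w11.png')"
```

```text
t 12.45 pos [ 0.4703 -0.2471  0.174 ] q [-0.36  0.12  0.86  1.85 -0.1   1.2   1.67] F [0.8 0.8 0.4] w 60.1
shift tool mm [ -3.4 -39.4  93.8] turn deg [ 0.45  0.56 -0.73] shift after turn [ -3.8 -38.7  94. ]
```

View pics/w11.png

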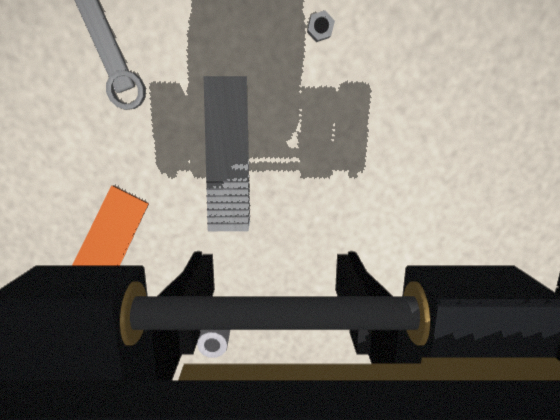

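Run:
```python
from m import *
d=load('wrist')
P={k:ray(d,u,v,z) for k,(u,v,z) in dict(TL=(207,232,0.0),TR=(250,231,0.0),tL=(204,76,.004),tR=(247.5,76,.004)).items()}
for k in P: print(k,P[k].round(4))
a=(P['TL']+P['TR'])/2;b=(P['tL']+P['tR'])/2;print(a,b,np.hypot(*(b-a)[:2]),np.degrees(np.arctan2(*(b-a)[1::-1])))
W=cloud(d);v,u=np.mgrid[:420,:560]
m=(u>200)&(u<254)&(v>90)&(v<228)&(W[...,2]>.0045)
q=W[m]
A=np.linalg.lstsq(np.c_[q[:,:2],np.ones(len(q))],q[:,2],rcond=None)[0];print(A, np.degrees(np.arctan2(-A[1],-A[0])),q.mean(0))
r=cv2.minAreaRect(q[:,:2].astype(np.float32)*1000);print(r)
```

```text
TL [ 0.4812 -0.3216  0.    ]
TR [ 0.4976 -0.2836  0.    ]
tL [ 0.3561 -0.2577  0.004 ]
tR [ 0.3713 -0.2246  0.004 ]
[ 0.48939859 -0.30258993  0.        ] [ 0.3636889  -0.24116647  0.004     ] 0.1399134258042394 153.95923696739152
[ 0.14107036 -0.08900676 -0.06780197] 147.75058201315937 [ 0.42544568 -0.27001894  0.01624932]
((427.60919189453125, -271.25469970703125), (36.659610748291016, 117.34273529052734), 65.27347564697266)
```

Emit:
step_arm([
  [[0.4,0.5,-0.3],[-3,-28,25],60],
  [[0,0,0],[0,-10,25],60],
  [[0,0,0],[0,0,25],60],
  [[0,0,0],[0,0,15],60],
  [[0,0,0],[0,0,0],60],
  [[0,0,0],[0,0,0],60],
])

```text
time: 13.0
position: [0.4682, -0.2727, 0.0842]
tool_rot: [0.631, 3.069, 0.009]
ft_force: [0.8, -1.1, 0.3]
grip_width: 0.688
```

```bash
python3 g.py .458 -.2848 .011 155.5
```

```text
t 13.0 pos [ 0.4682 -0.2727  0.0842] q [-0.26  0.28  0.84  1.92 -0.25  1.04  1.86] F [ 0.8 -1.1  0.3] w 59.9
shift tool mm [  5.1 -15.7  73. ] turn deg [0.42 0.42 1.28] shift after turn [  4.3 -15.2  73.2]
```

Emit:
step_arm([
  [[0.3,0.3,1.1],[3,-12,12],60],
  [[0,0,0],[0,0,10],60],
  [[0,0,0],[0,0,0],60],
  [[0,0,0],[0,0,0],60],
])

```text
time: 13.33
position: [0.4643, -0.2809, 0.0631]
tool_rot: [0.654, 3.066, 0.004]
ft_force: [-0.5, -0.2, 0.5]
grip_width: 0.689
```

```bash
python3 g.py .458 -.2848 .011 155.5
```

```text
t 13.3333 pos [ 0.4643 -0.2809  0.0631] q [-0.23  0.31  0.84  1.94 -0.28  1.    1.89] F [-0.5 -0.2  0.5] w 59.9
shift tool mm [ 4.5 -6.3 52. ] turn deg [0.21 0.34 0.43] shift after turn [ 4.1 -6.1 52.1]
```

Emit:
step_arm([
  [[0.2,0.4,0.4],[4,-5,12],60],
  [[0,0,0],[0,0,10],60],
  [[0,0,0],[0,0,6],60],
  [[0,0,0],[0,0,0],60],
  [[0,0,0],[0,0,0],60],
])

```text
time: 13.75
position: [0.4587, -0.2843, 0.0328]
tool_rot: [-0.667, -3.07, -0.001]
ft_force: [-0.3, 0.0, 0.6]
grip_width: 0.686
```

```bash
python3 g.py .458 -.2848 .011 155.5
python3 - <<'E'
from m import *
f=cap('wrist','w12.png')
E
```

```text
t 13.75 pos [ 0.4587 -0.2843  0.0328] q [-0.2   0.36  0.82  1.96 -0.32  0.96  1.92] F [-0.3  0.   0.6] w 59.7
shift tool mm [ 0.4 -0.7 21.8] turn deg [ 0.02 -0.02 -0.03] shift after turn [ 0.4 -0.7 21.8]
```

View pics/w12.png

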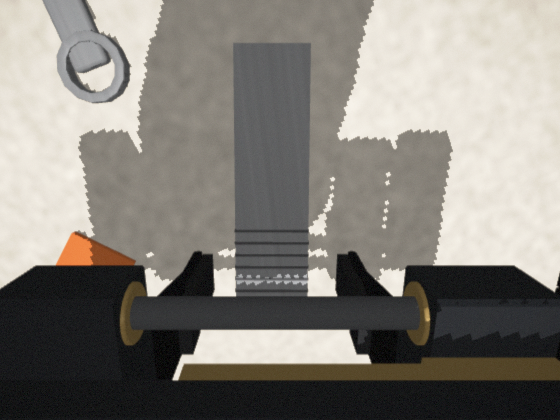

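Emit:
step_arm([
  [[0,0,0],[0,-0.5,8],60],
  [[0,0,0],[0,0,7],60],
  [[0,0,0],[0,0,3],60],
  [[0,0,0],[0,0,0],60],
])

```text
time: 14.13
position: [0.4591, -0.2849, 0.0137]
tool_rot: [0.666, 3.069, 0.001]
ft_force: [0.1, -0.3, -0.0]
grip_width: 0.689
```

```bash
python3 g.py .458 -.2848 .0105 155.5
```

```text
t 14.1333 pos [ 0.4591 -0.2849  0.0137] q [-0.18  0.39  0.8   1.97 -0.35  0.92  1.94] F [ 0.1 -0.3 -0. ] w 60.0
shift tool mm [ 1.  -0.4  3.2] turn deg [ 0.04  0.06 -0.  ] shift after turn [ 1.  -0.4  3.2]
```

Emit:
step_arm([
  [[0,0,0],[0,0,2.5],60],
  [[0,0,0],[0,0,0],40],
  [[0,0,0],[0,0,0],30],
  [[0,0,0],[0,0,0],25],
  [[0,0,0],[0,0,0],25],
  [[0,0,0],[0,0,0],25],
  [[0,0,0],[0,0,0],25],
  [[0,0,0],[0,0,0],25],
], grip_force=55)

```text
time: 14.8
position: [0.4593, -0.2851, 0.011]
tool_rot: [0.666, 3.068, 0.0]
ft_force: [0.4, -0.8, -1.2]
grip_width: 0.411
```

```bash
python3 g.py .458 -.2848 .12 155.5
```

```text
t 14.8 pos [ 0.4593 -0.2851  0.011 ] q [-0.18  0.4   0.8   1.97 -0.36  0.92  1.95] F [ 0.4 -0.8 -1.2] w 35.7
shift tool mm [   1.1   -0.2 -109. ] turn deg [0.03 0.09 0.  ] shift after turn [   1.3   -0.3 -109. ]
```

Emit:
step_arm([
  [[0,0,0],[0,0,-10],25],
  [[0,0,0],[0,0,-25],25],
  [[0,0,0],[0,0,-35],25],
  [[0,0,0],[0,0,-35],25],
  [[0,0,0],[0,10,-20],25],
  [[0,0,0],[-3,25,0],25],
  [[0,0,0],[-3,35,0],25],
  [[0,0,0],[-3,37,0],25],
  [[0,0,0],[-3,37,0],25],
  [[0,0,0],[-3,37,0],25],
  [[0,0,0],[-3,37,0],25],
  [[0,0,0],[-3,37,0],25],
])

```text
time: 15.8
position: [0.5832, -0.0678, 0.1493]
tool_rot: [0.709, 3.058, 0.0]
ft_force: [1.4, 0.0, -1.5]
grip_width: 0.407
```

```bash
python3 g.py .725 .183 .13 184.5;python3 -c "
from m import *
cap('side','side4.png')"
```

```text
t 15.8 pos [ 0.5832 -0.0678  0.1493] q [-0.57  0.29  0.75  1.74 -0.21  1.19  1.36] F [ 1.4  0.  -1.5] w 35.4
shift tool mm [-17.  287.6  19.6] turn deg [ 1.000e-02  1.600e-01 -3.061e+01] shift after turn [-161.1  238.9   19.3]
```

View pics/side4.png

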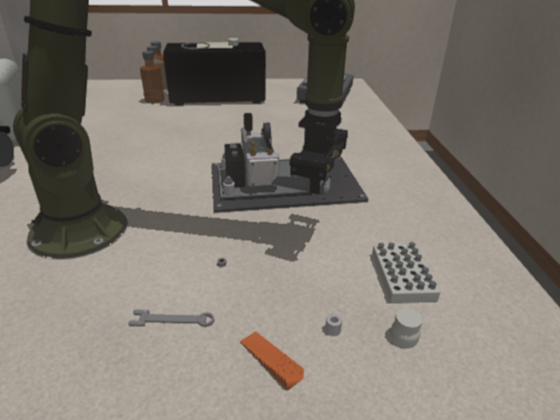

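Emit:
step_arm([
  [[0,0,0],[-6,34,0],25],
  [[0,0,0],[-6,34,0],25],
  [[0,0,-5],[-6,32,0],25],
  [[0,0,-5.5],[-8,30,0],25],
  [[0,0,-5.5],[-12,28,0],25],
  [[0,0,-5.5],[-14,26,0],25],
  [[0,0,-5],[-12,15,0],25],
  [[0,0,-3],[-8,5,0],25],
  [[0,0,0],[0,0,0],25],
  [[0,0,0],[0,0,0],25],
])

```text
time: 16.68
position: [0.7215, 0.127, 0.1517]
tool_rot: [-0.161, 3.136, 0.005]
ft_force: [-0.4, -0.1, -1.5]
grip_width: 0.407
```

```bash
python3 g.py .725 .183 .1 184.5
```

```text
t 16.6833 pos [0.7215 0.127  0.1517] q [-0.57  0.58  0.54  1.33 -0.3   1.31  1.65] F [-0.4 -0.1 -1.5] w 35.4
shift tool mm [-9.2 55.2 51.9] turn deg [0.19 0.1  1.37] shift after turn [-7.9 55.6 51.7]
```

Emit:
step_arm([
  [[0.2,0.1,1.2],[-3,22,15],25],
  [[0,0,0],[-2,18,15],25],
  [[0,0,0],[-1,8,12],25],
  [[0,0,0],[0,0,0],25],
  [[0,0,0],[0,0,0],25],
  [[0,0,0],[0,0,0],25],
])

```text
time: 17.18
position: [0.7208, 0.17, 0.1082]
tool_rot: [0.11, -3.137, 0.009]
ft_force: [-0.3, 0.6, -2.3]
grip_width: 0.408
```

```bash
python3 g.py .725 .183 .1 184.5;python3 -c "
from m import *
cap('wrist','w13.png')"
```

```text
t 17.1833 pos [0.7208 0.17   0.1082] q [-0.62  0.63  0.53  1.34 -0.31  1.25  1.57] F [-0.3  0.6 -2.3] w 35.5
shift tool mm [-5.1 12.7  8.1] turn deg [-0.31 -0.17 -0.49] shift after turn [-5.2 12.6  8.2]
```

View pics/w13.png

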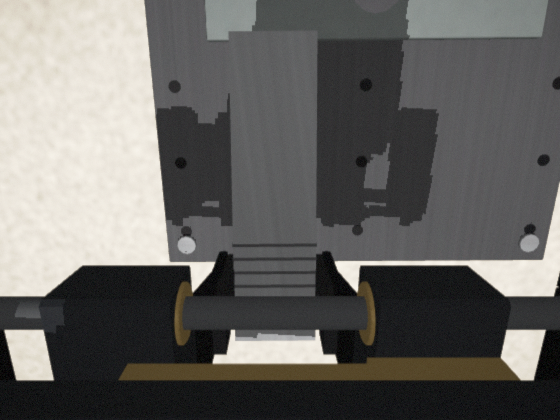

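```bash
cat > e.py <<'E'
from m import *
d=load('wrist')
def E(uv,z): return ray(d,*uv,z)
l,r=E((207,41),.026),E((541,37),.026)
print('edge',l,r,'mount yaw',np.degrees(np.arctan2(*(l-r)[[0,1]]*[-1,1])),np.degrees(np.arctan2((l-r)[1],(l-r)[0])), 'mid',(l+r)/2,'len',np.linalg.norm(l-r))
for uv in [(149,20),(169,262),(545,259)]: print('mount pt',E(uv,.012))
s=status.get_state();R=Ro.from_rotvec(s['tool_rot'])
z=s['position'][2]-.011+.004
for uv in [(230,31),(318,30.5)]: 
    p=E(uv,z);print('tip',p,(R.inv().apply(p-s['position'])*1000).round(1))
E
python3 e.py
```

```text
edge [0.60966101 0.12061393 0.026     ] [0.59355606 0.31939466 0.026     ] mount yaw -175.36808922935364 -85.36808922935366 mid [0.60160853 0.2200043  0.026     ] len 0.19943206834968374
mount pt [0.59803169 0.08141656 0.012     ]
mount pt [0.76221296 0.09222243 0.012     ]
mount pt [0.7390871  0.37310982 0.012     ]
tip [0.61668153 0.144081   0.10160473] [105.9 -18.    7.3]
tip [0.61400555 0.1797291  0.10160473] [106.1  17.7   7.1]
```

Emit:
step_arm([
  [[-0.3,-0.2,-0.4],[-5,11,15],25],
  [[0,0,0],[0,0,15],25],
  [[0,0,0],[0,0,12],25],
  [[0,0,0],[0,0,8],25],
  [[0,0,0],[0,0,0],25],
  [[0,0,0],[0,0,0],25],
])

```text
time: 17.73
position: [0.7267, 0.1775, 0.0541]
tool_rot: [-0.114, 3.136, -0.002]
ft_force: [0.3, 1.0, -2.1]
grip_width: 0.41
```

```bash
python3 g.py .7259 .184 .023 184.6
```

```text
t 17.7333 pos [0.7267 0.1775 0.0541] q [-0.61  0.69  0.51  1.37 -0.34  1.17  1.58] F [ 0.3  1.  -2.1] w 35.6
shift tool mm [ 0.5  6.6 31.1] turn deg [-0.08  0.17 -0.43] shift after turn [ 0.3  6.5 31.1]
```

Emit:
step_arm([
  [[0,0.1,-0.4],[0,5,8],25],
  [[0,0,0],[0,0,8],25],
  [[0,0,0],[0,0,0],25],
  [[0,0,0],[0,0,0],25],
])

```text
time: 18.07
position: [0.7267, 0.1827, 0.0367]
tool_rot: [-0.126, 3.138, -0.002]
ft_force: [0.1, -0.3, -2.1]
grip_width: 0.411
```

```bash
python3 g.py .7259 .184 .023 184.6
```

```text
t 18.0667 pos [0.7267 0.1827 0.0367] q [-0.61  0.71  0.5   1.38 -0.35  1.14  1.58] F [ 0.1 -0.3 -2.1] w 35.7
shift tool mm [ 0.7  1.4 13.7] turn deg [-0.09  0.08 -0.02] shift after turn [ 0.7  1.4 13.7]
```

Emit:
step_arm([
  [[0,0,0],[0,1,6],25],
  [[0,0,0],[0,0,3],25],
  [[0,0,0],[0,0,0],25],
  [[0,0,0],[0,0,0],25],
])

```text
time: 18.4
position: [0.7271, 0.184, 0.0276]
tool_rot: [-0.126, 3.136, -0.002]
ft_force: [-0.3, 0.9, -2.5]
grip_width: 0.403
```

```bash
python3 g.py .7259 .184 .023 184.6
```

```text
t 18.4 pos [0.7271 0.184  0.0276] q [-0.61  0.72  0.5   1.38 -0.35  1.13  1.58] F [-0.3  0.9 -2.5] w 35.1
shift tool mm [1.2 0.1 4.6] turn deg [-0.08  0.16  0.  ] shift after turn [1.2 0.1 4.6]
```

Emit:
step_arm([
  [[-0.1,0.1,0],[0,0,2.5],25],
  [[0,0,0],[0,0,1.2],25],
  [[0,0,0],[0,0,0],25],
])

```text
time: 18.65
position: [0.7275, 0.1839, 0.0242]
tool_rot: [-0.126, 3.137, 0.001]
ft_force: [0.4, -0.3, -2.6]
grip_width: 0.407
```

Emit:
step_arm([
  [[0,0,0],[0,0,0.8],25],
  [[0,0,0],[0,0,0],25],
])

```text
time: 18.82
position: [0.7276, 0.1837, 0.0234]
tool_rot: [-0.125, 3.137, 0.001]
ft_force: [-0.5, 0.4, -2.2]
grip_width: 0.405
```

```bash
python3 g.py .7259 .184 .023 184.6
```

```text
t 18.8167 pos [0.7276 0.1837 0.0234] q [-0.61  0.72  0.49  1.38 -0.35  1.13  1.59] F [-0.5  0.4 -2.2] w 35.2
shift tool mm [1.7 0.4 0.4] turn deg [ 0.04  0.11 -0.02] shift after turn [1.7 0.4 0.4]
```

Emit:
step_arm([
  [[0,0.1,0],[0,0,1],25],
  [[0,0,0],[0,0,0.5],25],
])

```text
time: 18.98
position: [0.728, 0.1839, 0.0231]
tool_rot: [-0.126, 3.138, 0.002]
ft_force: [-2.2, -0.2, 0.8]
grip_width: 0.408
```

Emit:
step_arm([
  [[0,0,0],[0,0,0.8],25],
  [[0,0,0],[0,0,0.5],25],
])

```text
time: 19.15
position: [0.7279, 0.1838, 0.0231]
tool_rot: [-0.126, 3.138, 0.002]
ft_force: [-2.0, -0.6, 2.0]
grip_width: 0.406
```

```bash
python3 g.py .7259 .184 .023 184.6;python3 -c "
from m import *
cap('wrist','w14.png')
d=cap('side'); f=cv2.cvtColor(d['frame'],cv2.COLOR_RGB2BGR);cv2.imwrite('pics/s14.png',cv2.resize(f[120:220,200:380],None,fx=4.4,fy=4.4,interpolation=cv2.INTER_CUBIC))"
```

```text
t 19.15 pos [0.7279 0.1838 0.0231] q [-0.61  0.72  0.49  1.38 -0.36  1.13  1.59] F [-2.  -0.6  2. ] w 35.4
shift tool mm [2.  0.3 0.1] turn deg [ 0.08  0.04 -0.01] shift after turn [2.  0.3 0.1]
```

View pics/w14.png

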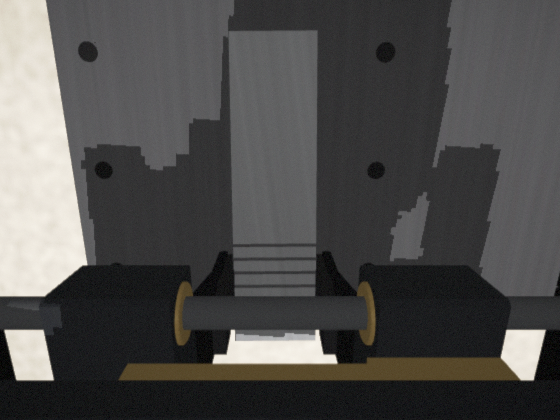

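View pics/s14.png

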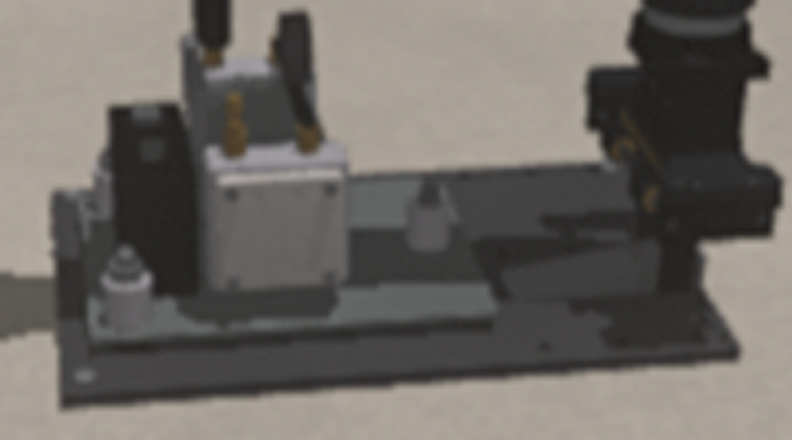

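Emit:
step_arm([
  [[0,0,0],[4,0,0],25],
  [[0,0,0],[5,0,0],25],
  [[0,0,0],[5,0,0],25],
  [[0,0,0],[5,0,0],25],
  [[0,0,0],[3,0,0],25],
  [[0,0,0],[0,0,0],25],
])

```text
time: 19.75
position: [0.706, 0.182, 0.0232]
tool_rot: [-0.125, 3.133, 0.002]
ft_force: [-0.3, -0.3, -0.3]
grip_width: 0.41
```

```bash
python3 g.py .6665 .1792 .023 184.6
```

```text
t 19.75 pos [0.706  0.182  0.0232] q [-0.63  0.68  0.5   1.45 -0.34  1.09  1.58] F [-0.3 -0.3 -0.3] w 35.6
shift tool mm [39.5  0.4 -0.1] turn deg [ 0.07  0.36 -0.01] shift after turn [39.5  0.4  0.2]
```

Emit:
step_arm([
  [[0,0.3,0],[4,0.2,0.5],25],
  [[0,0,0],[4,0,0.3],25],
  [[0,0,0],[4,0,0.3],25],
  [[0,0,0],[0,0,0],25],
])

```text
time: 20.08
position: [0.6941, 0.1814, 0.0231]
tool_rot: [-0.126, 3.135, 0.003]
ft_force: [-0.2, -0.6, 0.7]
grip_width: 0.408
```

```bash
python3 g.py .6665 .1792 .023 184.6; python3 -c "
from m import *
cap('wrist','w15.png')"
```

```text
t 20.0833 pos [0.6941 0.1814 0.0231] q [-0.64  0.66  0.5   1.49 -0.34  1.08  1.58] F [-0.2 -0.6  0.7] w 35.5
shift tool mm [27.6  0.1 -0. ] turn deg [0.09 0.22 0.  ] shift after turn [27.6  0.1  0.1]
```

View pics/w15.png

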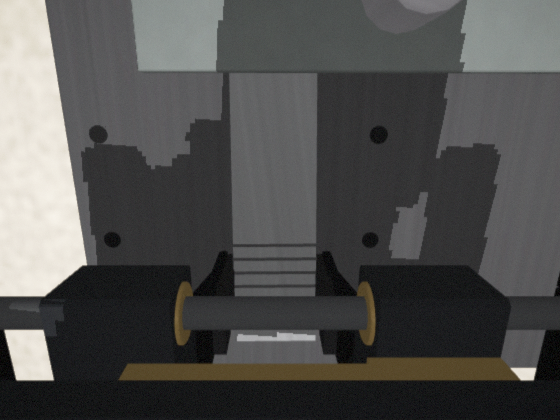

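Emit:
step_arm([
  [[0,0.2,0],[3,0,0.4],25],
  [[0,0,0],[2,0,0.2],25],
])

```text
time: 20.3
position: [0.69, 0.181, 0.0231]
tool_rot: [-0.126, 3.137, 0.003]
ft_force: [2.2, -0.5, -0.2]
grip_width: 0.409
```

Emit:
step_arm([
  [[0,0,0],[2,0,0.2],25],
])

```text
time: 20.38
position: [0.6883, 0.1809, 0.0231]
tool_rot: [-0.126, 3.136, 0.003]
ft_force: [2.3, 0.5, 0.7]
grip_width: 0.41
```

Emit:
step_arm([
  [[0,0,0],[2,0,0.2],25],
])

```text
time: 20.47
position: [0.6866, 0.1807, 0.023]
tool_rot: [-0.126, 3.135, 0.003]
ft_force: [2.0, -1.1, 1.3]
grip_width: 0.412
```

Emit:
step_arm([
  [[0,0,0],[2,0,0.2],25],
])

```text
time: 20.55
position: [0.6855, 0.1806, 0.0232]
tool_rot: [-0.126, 3.132, 0.003]
ft_force: [7.0, 0.8, -0.9]
grip_width: 0.408
```

Emit:
step_arm([
  [[0,0,0],[2,0,0.2],25],
])

```text
time: 20.63
position: [0.6855, 0.1806, 0.0236]
tool_rot: [-0.125, 3.127, 0.004]
ft_force: [8.0, 0.4, -0.8]
grip_width: 0.41
```

```bash
python3 g.py .6665 .1792 .023 184.6
```

```text
t 20.6333 pos [0.6855 0.1806 0.0236] q [-0.66  0.63  0.5   1.52 -0.33  1.06  1.58] F [ 8.   0.4 -0.8] w 35.7
shift tool mm [19.1  0.1  0.3] turn deg [ 0.1   0.68 -0.02] shift after turn [19.1  0.2  0.6]
```

Emit:
step_arm([
  [[0,0.7,0],[4,0,0.4],25],
])

```text
time: 20.72
position: [0.6851, 0.1805, 0.0242]
tool_rot: [-0.125, 3.131, 0.004]
ft_force: [10.9, 0.5, -4.0]
grip_width: 0.409
```

Emit:
step_arm([
  [[0,0.7,0],[5,0,0.4],25],
])

```text
time: 20.8
position: [0.6836, 0.1803, 0.0245]
tool_rot: [-0.125, 3.135, 0.003]
ft_force: [9.4, 0.8, -6.3]
grip_width: 0.415
```

```bash
python3 g.py .6656 .1792 .023 184.6
```

```text
t 20.8 pos [0.6836 0.1803 0.0245] q [-0.65  0.63  0.5   1.52 -0.33  1.07  1.58] F [ 9.4  0.8 -6.3] w 36.1
shift tool mm [18.   0.3  1.4] turn deg [ 0.11  0.27 -0.05] shift after turn [18.   0.4  1.5]
```

Emit:
step_arm([
  [[0,0.3,0],[2,0,2.5],25],
])

```text
time: 20.88
position: [0.6834, 0.1802, 0.0229]
tool_rot: [-0.124, 3.136, 0.004]
ft_force: [-3.2, -1.2, 16.5]
grip_width: 0.405
```

Emit:
step_arm([
  [[0,0.2,0],[3,0,2],25],
])

```text
time: 20.97
position: [0.6834, 0.1802, 0.023]
tool_rot: [-0.124, 3.133, 0.004]
ft_force: [6.5, 1.0, 9.1]
grip_width: 0.408
```

```bash
python3 g.py .6656 .1792 .023 184.6;python3 -c "
from m import *
cap('wrist','w16.png')
d=cap('side'); f=cv2.cvtColor(d['frame'],cv2.COLOR_RGB2BGR);cv2.imwrite('pics/s16.png',cv2.resize(f[120:220,200:380],None,fx=4.4,fy=4.4,interpolation=cv2.INTER_CUBIC))"
```

```text
t 20.9667 pos [0.6834 0.1802 0.023 ] q [-0.65  0.63  0.5   1.52 -0.33  1.06  1.58] F [6.5 1.  9.1] w 35.5
shift tool mm [17.8  0.4 -0.1] turn deg [ 0.15  0.38 -0.07] shift after turn [17.8  0.4  0. ]
```

View pics/s16.png

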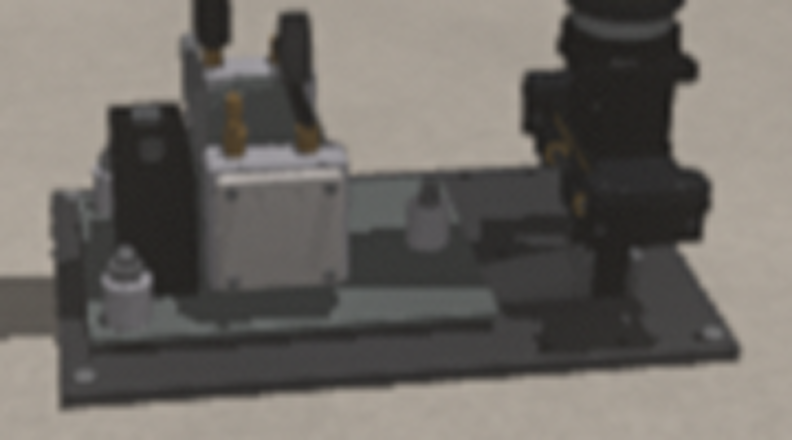

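View pics/w16.png

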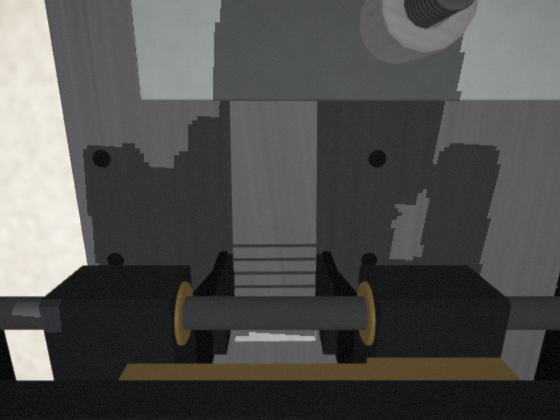

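Emit:
step_arm([
  [[0,0.4,0],[5,0,0.6],25],
  [[0,0.3,0],[5,0,0.6],25],
], grip_force=60)

```text
time: 21.23
position: [0.682, 0.1799, 0.0248]
tool_rot: [-0.123, 3.125, 0.006]
ft_force: [10.6, 1.2, -3.7]
grip_width: 0.411
```

```bash
python3 g.py .6656 .1792 .023 184.6
```

```text
t 21.2333 pos [0.682  0.1799 0.0248] q [-0.66  0.62  0.51  1.53 -0.33  1.05  1.58] F [10.6  1.2 -3.7] w 35.7
shift tool mm [16.4  0.5  1.6] turn deg [ 0.17  0.84 -0.1 ] shift after turn [16.4  0.6  1.8]
```

Emit:
step_arm([
  [[0,0.8,0.1],[4,0,2],25],
  [[0,0.4,0],[5,0,1.2],25],
])

```text
time: 21.4
position: [0.6807, 0.1796, 0.0238]
tool_rot: [-0.119, 3.128, 0.006]
ft_force: [12.5, 0.7, -1.1]
grip_width: 0.405
```

```bash
python3 g.py .6656 .1792 .023 184.6
```

```text
t 21.4 pos [0.6807 0.1796 0.0238] q [-0.66  0.62  0.51  1.53 -0.33  1.06  1.57] F [12.5  0.7 -1.1] w 35.3
shift tool mm [15.1  0.8  0.6] turn deg [ 0.18  0.68 -0.24] shift after turn [15.1  0.8  0.8]
```

Emit:
step_arm([
  [[0.1,0.8,-0.2],[6,0.3,1.4],25],
  [[0,0.6,-0.1],[6,0.3,1.4],25],
])

```text
time: 21.57
position: [0.6775, 0.1796, 0.0235]
tool_rot: [-0.126, 3.131, 0.003]
ft_force: [12.3, 0.9, -2.6]
grip_width: 0.407
```

```bash
python3 g.py .6656 .1792 .023 184.6
```

```text
t 21.5667 pos [0.6775 0.1796 0.0235] q [-0.66  0.62  0.51  1.54 -0.33  1.06  1.58] F [12.3  0.9 -2.6] w 35.4
shift tool mm [11.9  0.6  0.5] turn deg [0.08 0.44 0.01] shift after turn [11.9  0.6  0.5]
```

Emit:
step_arm([
  [[0,0.7,0],[6,0.3,1.4],25],
  [[0,0.6,0],[6,0.2,1.4],25],
])

```text
time: 21.73
position: [0.6742, 0.1792, 0.0232]
tool_rot: [-0.125, 3.134, 0.002]
ft_force: [11.5, 1.4, -2.1]
grip_width: 0.407
```

```bash
python3 g.py .6656 .1792 .023 184.6;python3 -c "
from m import *
cap('wrist','w17.png')"
```

```text
t 21.7333 pos [0.6742 0.1792 0.0232] q [-0.66  0.62  0.51  1.55 -0.33  1.06  1.58] F [11.5  1.4 -2.1] w 35.4
shift tool mm [8.6 0.7 0.1] turn deg [ 0.07  0.28 -0.03] shift after turn [8.6 0.7 0.2]
```

View pics/w17.png

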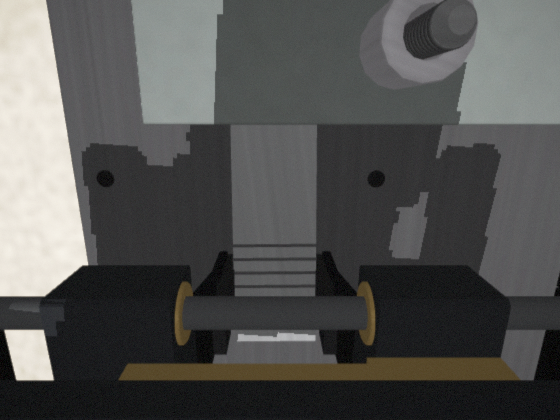

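Emit:
step_arm([
  [[0,0.6,0],[6,0.4,1.3],25],
  [[0,0.6,0],[6,0.2,1.3],25],
  [[0,0.5,0],[5,0.2,1.2],25],
])

```text
time: 22.03
position: [0.67, 0.1787, 0.0231]
tool_rot: [-0.123, 3.134, 0.002]
ft_force: [11.3, 0.2, -2.3]
grip_width: 0.408
```

```bash
python3 g.py .6656 .1792 .023 184.6
```

```text
t 22.0333 pos [0.67   0.1787 0.0231] q [-0.67  0.61  0.51  1.56 -0.33  1.05  1.57] F [11.3  0.2 -2.3] w 35.5
shift tool mm [4.4 0.8 0.1] turn deg [ 0.05  0.28 -0.12] shift after turn [4.4 0.8 0.1]
```

Emit:
step_arm([
  [[0,0.5,-0.1],[5,0.4,1.2],25],
  [[0,0.4,0],[5,0.3,1.1],25],
])

```text
time: 22.2
position: [0.6688, 0.1787, 0.0234]
tool_rot: [-0.124, 3.13, 0.002]
ft_force: [11.4, 0.4, -2.8]
grip_width: 0.405
```

```bash
python3 g.py .6656 .1792 .023 184.6;cat > lift.py <<'E'
from m import *
d=cap('wrist','w18.png');W=cloud(d)*1000
e=np.array([601.6,220.0]);a=np.radians(184.63);c,s=np.cos(a),np.sin(a)
mx=(W[...,0]-e[0])*c+(W[...,1]-e[1])*s;my=-(W[...,0]-e[0])*s+(W[...,1]-e[1])*c
z=W[...,2]
for lo,hi in [(3,10),(10,20),(20,30),(30,45)]:
    m=(mx>lo)&(mx<hi)&((abs(my)>20))&(abs(my)<95)&(z<40)&(z>15);print('plate mx',lo,hi,m.sum(),np.median(z[m]).round(2))
m=(mx<-5)&(mx>-60)&(abs(my-46)>24)&(abs(my)<120)&(z<20);print('mount',m.sum(),np.median(z[m]).round(2))
E
python3 lift.py
```

```text
t 22.2 pos [0.6688 0.1787 0.0234] q [-0.67  0.61  0.51  1.57 -0.32  1.05  1.57] F [11.4  0.4 -2.8] w 35.3
shift tool mm [3.2 0.8 0.4] turn deg [ 0.04  0.54 -0.08] shift after turn [3.2 0.8 0.4]
plate mx 3 10 5563 29.66
plate mx 10 20 8100 29.57
plate mx 20 30 8060 29.44
plate mx 30 45 12593 29.29
mount 37767 12.94
```

View pics/w18.png

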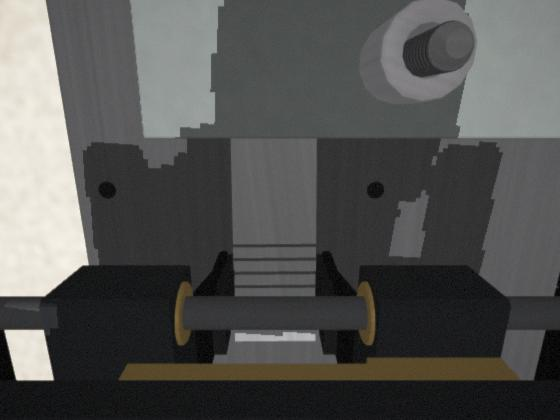

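Emit:
step_arm([
  [[0,0.7,-0.1],[6,0.4,1.6],25],
  [[0,0.6,0],[6,0.3,1.3],25],
])

```text
time: 22.42
position: [0.6655, 0.1785, 0.0232]
tool_rot: [-0.125, 3.132, 0.002]
ft_force: [11.5, 0.6, -2.7]
grip_width: 0.409
```

```bash
python3 g.py .6656 .1792 .023 184.6;python3 lift.py
```

```text
t 22.4167 pos [0.6655 0.1785 0.0232] q [-0.67  0.6   0.51  1.57 -0.32  1.05  1.57] F [11.5  0.6 -2.7] w 35.6
shift tool mm [-0.1  0.7  0.2] turn deg [ 0.04  0.39 -0.04] shift after turn [-0.1  0.7  0.2]
plate mx 3 10 5509 30.16
plate mx 10 20 7925 30.03
plate mx 20 30 7993 29.89
plate mx 30 45 12381 29.71
mount 36966 12.94
```

Emit:
step_arm([
  [[0,0.4,0],[1.5,0,1],25],
  [[0,0.1,0],[1,0,0.5],25],
  [[0,0,0],[1,0,0.4],25],
])

```text
time: 22.72
position: [0.6652, 0.1784, 0.023]
tool_rot: [-0.124, 3.134, 0.002]
ft_force: [5.3, 0.5, 0.3]
grip_width: 0.406
```

```bash
python3 g.py .6656 .1792 .023 184.6;python3 lift.py
```

```text
t 22.7167 pos [0.6652 0.1784 0.023 ] q [-0.67  0.6   0.51  1.57 -0.32  1.05  1.57] F [5.3 0.5 0.3] w 35.3
shift tool mm [-0.5  0.8  0. ] turn deg [ 0.07  0.32 -0.07] shift after turn [-0.5  0.8  0. ]
plate mx 3 10 5486 30.17
plate mx 10 20 7938 30.05
plate mx 20 30 7991 29.9
plate mx 30 45 12368 29.71
mount 36791 12.94
```

Emit:
step_arm([
  [[0,0,0],[1,0,0.4],25],
  [[0,0,0],[1,0,0.4],25],
  [[0,0,0],[1,0,0.4],25],
  [[0,0,0],[1,0,0.4],25],
])

```text
time: 23.1
position: [0.6651, 0.1784, 0.023]
tool_rot: [-0.124, 3.123, 0.003]
ft_force: [6.4, 0.4, 1.4]
grip_width: 0.407
```

```bash
python3 lift.py; python3 g.py .6656 .1792 .023 184.6;python3 - <<'E'
from m import *
d=cap('side','side19.png'); f=cv2.cvtColor(d['frame'],cv2.COLOR_RGB2BGR);a=cv2.resize(f[120:220,200:380],None,fx=4.4,fy=4.4,interpolation=cv2.INTER_CUBIC);cv2.imwrite('pics/s19.png',a)
cap('top','top19.png')
# sleeve top height
w=load('wrist');W=cloud(w);m=(np.hypot(W[...,0]-.5733,W[...,1]-.2177)<.0145)&(np.hypot(W[...,0]-.5733,W[...,1]-.2177)>.008)&(W[...,2]>.045)
print('sleeve top z',m.sum(),np.median(W[m][:,2]))
E
```

```text
plate mx 3 10 5497 30.18
plate mx 10 20 8045 30.07
plate mx 20 30 7987 29.91
plate mx 30 45 12489 29.73
mount 36866 12.94
t 23.15 pos [0.6651 0.1784 0.0231] q [-0.68  0.59  0.51  1.58 -0.32  1.03  1.57] F [ 6.7 -0.2  1.2] w 35.3
shift tool mm [-0.5  0.8  0.1] turn deg [ 0.09  0.92 -0.07] shift after turn [-0.5  0.8  0.1]
sleeve top z 4460 0.0596698378661394
```

View pics/s19.png

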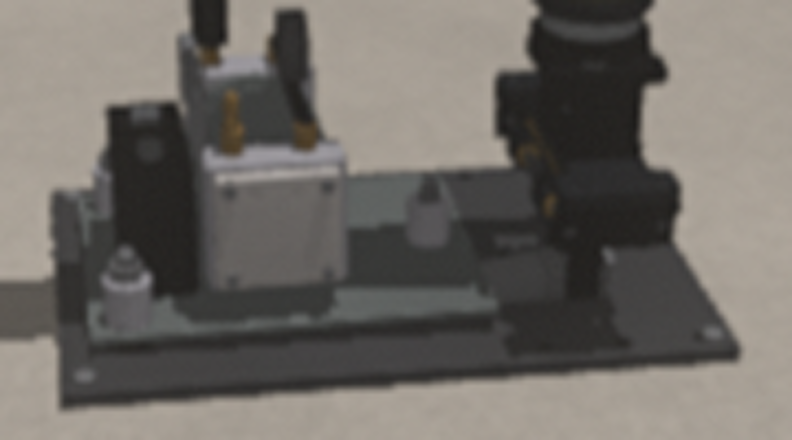

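View pics/top19.png

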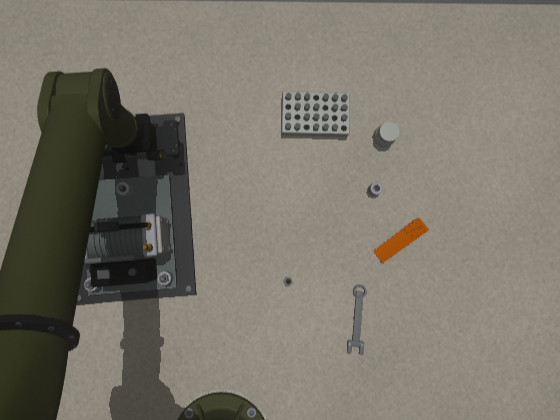

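View pics/w18.png

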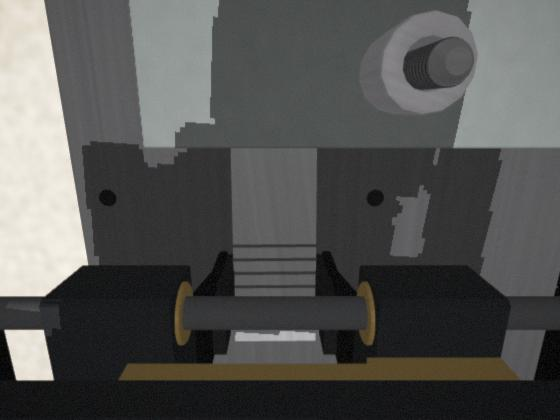

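Emit:
step_arm([
  [[0,0.8,0],[0.6,0,0.5],25],
  [[0,0.4,0],[0.6,0,0.4],25],
  [[0,0.2,0],[0.5,0,0.3],25],
])

```text
time: 23.5
position: [0.6651, 0.1784, 0.023]
tool_rot: [0.124, -3.135, -0.002]
ft_force: [3.7, 0.3, 2.9]
grip_width: 0.407
```

```bash
python3 lift.py; python3 g.py .6656 .1792 .023 184.6;sleep 1;python3 lift.py|head -1; python3 g.py .6656 .1792 .023 184.6
```

```text
plate mx 3 10 5471 30.16
plate mx 10 20 7882 30.04
plate mx 20 30 7952 29.91
plate mx 30 45 12272 29.71
mount 36754 12.94
t 23.55 pos [0.6651 0.1784 0.0231] q [-0.67  0.61  0.51  1.56 -0.33  1.06  1.57] F [2.7 0.2 2.2] w 35.3
shift tool mm [-0.5  0.8  0.1] turn deg [ 0.1  -0.26 -0.06] shift after turn [-0.5  0.8  0.1]
plate mx 3 10 5482 30.17
t 23.6 pos [0.6651 0.1784 0.023 ] q [-0.67  0.61  0.51  1.56 -0.33  1.06  1.57] F [4.  1.6 1.6] w 35.7
shift tool mm [-0.5  0.8  0. ] turn deg [ 0.1  -0.24 -0.06] shift after turn [-0.5  0.8  0. ]
```

Everything is stable: the lift measures about 2.95 mm, the wedge is flat and gripped, and a light push is on. Handing in.

```bash
python3 -c "
from bench import order
print(order.close_job())"
```

```text
the job is handed in; nothing more can be done
None
```

The job is handed in at about 23.6 s of the 67 s allowed, with no verdict reported.

**Sleeve:** I took the sleeve farthest to the robot's left, threaded it over the bare stud and released it on the foot plate. Its top face last measured 59.7 mm above the bench, against an expected 59 mm at this lift. The wrist camera reads about 1 mm high, so it is seated.

**Wedge:** I laid the grey steel wedge flat on the mounting plate and pushed it thin end first under the front edge, 46 mm to one side of the stud. I finished still gripping it at the 60 N grip setting, with 3–4 N of push left on.

**Lift:** The three estimates of the lift at the front foot agree with the 3 mm asked to about 0.2 mm:

| Estimate | Lift |
|---|---|
| Foot-plate depth reading near the foot | 2.95–2.97 mm |
| Travel of the wedge since first contact | about 3.0 mm |
| Edge position and wedge slope | about 3.2 mm |

The reading did not change over the last looks. The gripper shows about 0.25° of tilt, but the wedge is down on the plate.

**One disagreement along the way:** early in the push the thick end of the wedge rose about 1–2 mm twice. I pressed it back down, with a brief peak of about 17 N vertical, and continued with it flat.

**Other things:** In the last top view the spanner, nut, jar, rack, spare sleeve and orange wedge look unmoved. I compared them by eye, not by measurement.

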